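Put the rasps away in the shoemaker's double-door tool locker

TASK

Put the rasps away in the blue tool locker: draw back the bolt on the passive (right) leaf, open both leaves fully, then lay every rasp that is on the bench flat in the tray, right way up, all pointing the same way with their handles towards the robot (the bolt's rail), side by side and none on top of another. Then lock up again: shut the passive leaf and slide its bolt fully home, and last shut the active leaf over it. Leave the tin, jar, shoe last and brush alone.

Things in the scene. Friction and masses are not known exactly. Their poses are not given: they have to be found in the camera images.
- keeper: Brass keeper strap, fixed on the locker's near rail, 18 (x) x 30 (y) mm, standing 19 mm above the rail; the bolt's end slides under it. Origin: centre of its foot on the rail top, locker x -111, y -60, z 65.
- locker: Blue bench-top tool locker, fixed: shallow box 270 (x) x 300 (y) x 65 mm high, its top a double door of two side-hinged leaves. Origin: centre of underside, on the bench; +x away from the robot (yaw within 0.15), +y left. Near 45 mm of the top: fixed rail, top at z 65. Behind it the tray: inside x -90 to +125, y -140 to +140, floor at z 6, 10 mm side and far walls to z 55.
- active_leaf (a joint): Angle of the left leaf (full blue), rad: 0 shut, 1.8 open stop, just past upright. Each leaf: plate 228 mm (locker x -94 to +134) x 149 mm from hinge to edge, 10 thick, top at locker z 65 when shut, 0.35 kg; friction hinges (0.36 N m) hold any angle. A 3 mm aluminium lap on this leaf's free edge overlies 13 mm of the passive leaf (2 mm above it): this leaf opens first, shuts last.
- passive_leaf (a joint): Angle of the right leaf (paler blue, with the bolt), rad: 0 shut, 1.8 fully open (stop), just past upright. It is held shut while the bolt is home. If the bolt sticks out when this leaf is lowered, it lands on the keeper and the leaf stays ajar.
- bolt (a joint): Travel of the flush bolt on the passive leaf, m: 0 home in the keeper (locked), 0.025 fully withdrawn, by sliding away from the robot along locker +x. Clears the keeper from 0.015. About 2 N of friction; it stays where it is put.
- active_leaf_handle (a point): Middle of the grip bar of the active leaf: round steel bar 10 mm thick, 60 mm long, along locker x, on two posts at its ends, bar axis 32 mm above the leaf's outer face (37 from its mid-plane), 125 mm from the hinge axis, at locker x +35.
- passive_leaf_handle (a point): Middle of the grip bar of the passive leaf, same as that of the active leaf, mirrored.
- active_leaf_hinge (a point): Point on the hinge axis of the active leaf (at locker x 0, y +150, z 60, mid-plane of the leaf); the axis runs along locker x.
- passive_leaf_hinge (a point): Point on the hinge axis of the passive leaf (at locker x 0, y -150, z 60); the axis runs along locker x.
- bolt_tab (a point): Centre of the red thumb tab of the bolt: 12 mm (along locker x) x 24 mm x 24 mm high, its top 28.5 mm above the leaf's face; at locker x -62 with the bolt home, y -60 with the leaf shut (90 mm from the hinge axis). The brass bolt bar, 75 x 12 mm, 9 mm high, lies under it along locker x.
- mat: Dark green cutting mat, fixed, 240 (x) x 300 (y) x 3 mm; origin: centre of its underside. The rasps start on it.
- rasp_red: Rasp with red handle, loose, 180 mm long, 0.16 kg; may be absent. Origin: centre of its underside, halfway along. Handle 24 mm wide x 20 mm high from x -90 to -12, brass ferrule, then steel blade 20 mm wide x 8 mm thick from x 0 to +90 (blade end). It balances about x -15; x runs from handle to blade, z up as it starts.
- rasp_red_tip (a point): Blade end of the rasp with the red handle, at x +90 of the rasp, 4 mm above its underside.
- rasp_yellow: Rasp with yellow handle, loose, 180 mm long, 0.16 kg; may be absent. Origin: centre of its underside, halfway along. Handle 24 mm wide x 20 mm high from x -90 to -12, brass ferrule, then steel blade 20 mm wide x 8 mm thick from x 0 to +90 (blade end). It balances about x -15; x runs from handle to blade, z up as it starts.
- rasp_yellow_tip (a point): Blade end of the rasp with the yellow handle, at x +90 of the rasp, 4 mm above its underside.
- rasp_white: Rasp with white handle, loose, 180 mm long, 0.16 kg; may be absent. Origin: centre of its underside, halfway along. Handle 24 mm wide x 20 mm high from x -90 to -12, brass ferrule, then steel blade 20 mm wide x 8 mm thick from x 0 to +90 (blade end). It balances about x -15; x runs from handle to blade, z up as it starts.
- rasp_white_tip (a point): Blade end of the rasp with the white handle, at x +90 of the rasp, 4 mm above its underside.
- rasp_wood: Rasp with pale wooden handle, loose, 180 mm long, 0.16 kg; may be absent. Origin: centre of its underside, halfway along. Handle 24 mm wide x 20 mm high from x -90 to -12, brass ferrule, then steel blade 20 mm wide x 8 mm thick from x 0 to +90 (blade end). It balances about x -15; x runs from handle to blade, z up as it starts.
- rasp_wood_tip (a point): Blade end of the rasp with the pale wooden handle, at x +90 of the rasp, 4 mm above its underside.
- polish_tin: Bystander: black shoe-polish tin with a pale lid, 72 mm across, 30 mm high, origin at centre of underside. Not to be disturbed.
- glue_jar: Bystander: amber glue jar with yellow cap, 68 mm across, 85 mm high, origin at centre of underside. Not to be disturbed.
- shoe_last: Bystander: wooden shoe last, about 230 x 62 x 82 mm, origin at its underside. Not to be disturbed.
- dust_brush: Bystander: hand brush lying left of the locker, origin at its underside. Not to be disturbed.
Not all that is in view belongs to the job. There is more than one size of the rasp_white; the one meant has the size given above.

How it is judged:
On the way, in this order (a step that is already met when the one before it is completed fails the run):
1. the bolt is withdrawn while the passive leaf is still shut (value of joint bolt above 0.018 m and value of joint passive_leaf below 0.1 rad), for 0.2 s.
2. both leaves stand open (value of joint each of active_leaf, passive_leaf above 1.55 rad), for 0.2 s.
3. every rasp lies flat in the tray, handle towards the robot, with both leaves still open (x of rasp_red in the frame of locker between -0.02 and 0.06 m and y of rasp_red in the frame of locker between -0.14 and 0.14 m and z of rasp_red in the frame of locker between -0.002 and 0.023 m and angle between rasp_red's own x axis and vertical between 1.47 and 1.67 rad and angle between the x axis of each of rasp_red, rasp_yellow, rasp_white, rasp_wood and the x axis of locker, either way round below 0.35 rad and x of each of rasp_red_tip, rasp_yellow_tip, rasp_white_tip, rasp_wood_tip in the frame of locker above 0.06 m and z of each of rasp_red_tip, rasp_yellow_tip, rasp_white_tip, rasp_wood_tip in the frame of locker below 0.022 m and linear speed of each of rasp_red, rasp_yellow, rasp_white, rasp_wood below 0.03 m/s and x of rasp_yellow in the frame of locker between -0.02 and 0.06 m and y of rasp_yellow in the frame of locker between -0.14 and 0.14 m and z of rasp_yellow in the frame of locker between -0.002 and 0.023 m and angle between rasp_yellow's own x axis and vertical between 1.47 and 1.67 rad and x of rasp_white in the frame of locker between -0.02 and 0.06 m and y of rasp_white in the frame of locker between -0.14 and 0.14 m and z of rasp_white in the frame of locker between -0.002 and 0.023 m and angle between rasp_white's own x axis and vertical between 1.47 and 1.67 rad and x of rasp_wood in the frame of locker between -0.02 and 0.06 m and y of rasp_wood in the frame of locker between -0.14 and 0.14 m and z of rasp_wood in the frame of locker between -0.002 and 0.023 m and angle between rasp_wood's own x axis and vertical between 1.47 and 1.67 rad and value of joint each of active_leaf, passive_leaf above 1.3 rad), for 0.2 s.
4. the passive leaf is shut and its bolt is home, the active leaf still open (value of joint passive_leaf below 0.06 rad and value of joint bolt below 0.006 m and value of joint active_leaf above 0.3 rad), for 0.2 s.
At the end, for the whole second after the job is handed in: Every rasp present lies flat, at rest, on the tray floor (not on another rasp), within 20 degrees of the locker's length, handle towards the robot; passive leaf shut (within 0.06 rad) with its bolt home (within 6 mm); active leaf shut (within 0.06 rad) (x of rasp_red in the frame of locker between -0.02 and 0.06 m and y of rasp_red in the frame of locker between -0.14 and 0.14 m and z of rasp_red in the frame of locker between -0.002 and 0.023 m and angle between rasp_red's own x axis and vertical between 1.47 and 1.67 rad and angle between the x axis of each of rasp_red, rasp_yellow, rasp_white, rasp_wood and the x axis of locker, either way round below 0.35 rad and x of each of rasp_red_tip, rasp_yellow_tip, rasp_white_tip, rasp_wood_tip in the frame of locker above 0.06 m and z of each of rasp_red_tip, rasp_yellow_tip, rasp_white_tip, rasp_wood_tip in the frame of locker below 0.022 m and linear speed of each of rasp_red, rasp_yellow, rasp_white, rasp_wood below 0.03 m/s and x of rasp_yellow in the frame of locker between -0.02 and 0.06 m and y of rasp_yellow in the frame of locker between -0.14 and 0.14 m and z of rasp_yellow in the frame of locker between -0.002 and 0.023 m and angle between rasp_yellow's own x axis and vertical between 1.47 and 1.67 rad and x of rasp_white in the frame of locker between -0.02 and 0.06 m and y of rasp_white in the frame of locker between -0.14 and 0.14 m and z of rasp_white in the frame of locker between -0.002 and 0.023 m and angle between rasp_white's own x axis and vertical between 1.47 and 1.67 rad and x of rasp_wood in the frame of locker between -0.02 and 0.06 m and y of rasp_wood in the frame of locker between -0.14 and 0.14 m and z of rasp_wood in the frame of locker between -0.002 and 0.023 m and angle between rasp_wood's own x axis and vertical between 1.47 and 1.67 rad and value of joint each of passive_leaf, active_leaf below 0.06 rad and value of joint bolt below 0.006 m); the robot touches nothing.
It fails at once if the polish tin is shoved aside or knocked over (distance of polish_tin from where it was at the start of the episode above 0.04 m or angle between polish_tin's own z axis and vertical above 0.5 rad).
It fails at once if the glue jar is shoved aside or knocked over (distance of glue_jar from where it was at the start of the episode above 0.04 m or angle between glue_jar's own z axis and vertical above 0.5 rad).
It fails at once if the shoe last is shoved aside or knocked over (distance of shoe_last from where it was at the start of the episode above 0.04 m or angle between shoe_last's own z axis and vertical above 0.5 rad).
It fails at once if the dust brush is shoved aside or knocked over (distance of dust_brush from where it was at the start of the episode above 0.04 m or angle between dust_brush's own z axis and vertical above 0.5 rad).
Of rasp_red, rasp_yellow, rasp_white, rasp_wood only 2 to 4 are there at a start; the rules pass over those that are not, and their reading is None.
At some moment in a run one of rasp_red, rasp_yellow, rasp_white, rasp_wood may be knocked a few centimetres aside while the robot is not near it.
Once in a run the grip may slacken for a moment while it holds something.
It also fails if it takes over 210 s, if anything falls off the work surface, if the arm or the gripper's body presses on something with over 40 N, if the wrist force passes 120 N, or if a joint passes its speed limit or range.

ROBOT

A 6-joint arm with a two-finger parallel gripper is mounted at the origin on the work surface. World frame = base frame: x ahead of the robot, y to its left, z up, the work surface at z = 0. Lengths are in m, angles in rad, forces in N, time in s.
With the tool pointing down it reaches from about 0.35 to 0.775 m from the base axis. Payload 7.3 kg.
Tool frame: the origin (TCP) lies at the very end of the fingers, on their centre line; the grasp point (between the pads) lies 19 mm behind it; z points along the fingers, y is the line along which they close (so a half turn about z gives the same grasp; the last joint's range is limited). The gripper opens to 92 mm and grips with 3 to 60 N. Pads are 19 mm wide; open, the fingers measure 130 mm over their backs; the gripper's body (75 mm by 190 mm) begins 47 mm behind the grasp point.
Start: joints at [-1.249, 0.342, 1.524, -0, 1.275, -0.146], TCP at [0.237, -0.469, 0.188] pointing down, gripper open.
Joint ranges: [-2.53, 2.53], [-0.77, 2.02], [0.04, 2.7], [-1, 4.14], [0.28, 2.66], [-3.11, 3.11]. Speed limits (rad/s): [2.57, 2.57, 3.14, 3.14, 3.14, 3.14].

INTERFACE

Orientations are given as [roll, pitch, yaw] about the fixed x, y, z axes, in that order (R = Rz(yaw) Ry(pitch) Rx(roll)).
In Python, from cell import observe, read_camera, get_calibration, hand_in, search_frame gives the robot as it stands.
- The arm moves only by the tool step_arm, never from a script. Its argument "commands" is a list of rows, each an object with "translation": the shift along the tool's x, y, z in mm, a list of three; "roll": the turn about the tool's z in rad. In form: [{"translation": [x, y, z], "roll": roll}, ...]. A call has 1 to 20 rows; each row shifts and turns the commanded pose from where the row before left it, along the tool's axes as they then stand; what a row does not reach is not made up. A row lasts 1/12 s, in which the tool goes at most 41.7 mm and 7.16 degrees, less where a joint would pass 70% of its speed; a pose out of reach is approached as far as the arm can. A call is refused whole if a number of a shift passes 41.7 or a number of a turn 0.125, either way. A call with a gripper value outside its range is refused whole. "fingers" is the opening, from 0 (shut) to 1 (fully open), set as the call begins (left out, the last holds). The fingers move at their own pace and stop on an object; "grip_force" is the grip in N (left out, the last holds). Time passes only in rows, so rows that do not move let the fingers close. It gives the time, the measured TCP pose, the force, the opening and the grip force at its end, in the units of the state.
- observe(): the state, without advancing time (a new reading comes with each control period).
- read_camera(name): name is "scene" or "top" or "wrist"; returns the picture (420x560x3 uint8, red, green, blue); there is no depth.
- get_calibration(name): a dict with "camera_matrix" (3x3 intrinsics, pixels), "dist_coeffs" ([k1, k2, p1, p2, k3] as OpenCV has them; the pictures are not rectified), "world_from_camera" (4x4, takes a point from camera to world coordinates). Camera axes: x right, y up, looking along -z (the intrinsics and any distortion apply to the point x, -y, -z); pixel columns grow to the right and rows downward; lengths in m; the calibration is good to about 2 mm. A picture is of the moment at which its call begins: read the wrist's pose just before it. get_calibration takes no time and is no camera call; for the wrist camera it gives the pose at the moment of the call.
- hand_in(): hands the job in; it is judged then, once.
Trained networks look in the newest picture that a camera, given by its name, has taken for a name from the list of things; names that differ only in an ending like _2 or _b are one class to them, and where a whole thing is asked for, a point or a joint stands for the part that bears it (a point fixed in the world has none). Each returns a list of dicts, best first, with "confidence" (0 to 1); they miss things now and then, are a little off and sometimes report something else, mostly with a low value. They report only what shows in the picture. A call takes as long as a camera call. They do not tell look-alikes from the thing itself.
- search_frame(camera, name): "at" ([x, y, z] in m, in world coordinates, good to about 4 mm: the middle of the surface that is visible of it).
The state is a dict: "time": time; "qpos": joint angles; "qvel": joint speeds; "joint_efforts": joint torques, N m; "tool_pos": TCP position; "tool_rot": TCP orientation; "contact_force": force on the tool from outside, world axes, zero at the start; "torque": the same for the moment, N m; "opening": finger opening in m; "grip_force": force on a finger pad.
Only numpy, scipy, OpenCV 4.12 (cv2) and the standard library are available. Lean on these libraries where they do the work, as an engineer would, in place of code of your own. Each camera call takes 0.05 s, during which the arm holds its last target. There are 200 camera calls.

## Working session

There is one attempt and no reset: what is moved stays moved. The work goes in short steps, Python scripts to look and compute and a tool call to move; the robot and the scene stay as the last step left them, time stands still between calls to the robot, and variables do not carry over. Pictures are saved under pics/ and viewed, at most 14 in all, crops included, and the job is handed in when it is done.

Besides the shell and the picture viewer there is one more tool, called after "Emit:" by a JSON object that holds its "op" and its "data". step_arm: Moves the arm, as the interface text tells. Its arguments: {"type":"object","properties":{"commands":{"type":"array"},"fingers":{"type":"number"},"grip_force":{"type":"number"}},"required":["commands"]}

```bash
ls; mkdir -p pics
cat > h.py <<'E'
import numpy as np, cv2
from cell import *
def cam(n): 
    c=get_calibration(n); return np.array(c["camera_matrix"],float),np.array(c["dist_coeffs"],float),np.array(c["world_from_camera"],float)
def pix2w(n,uv,z):
    K,d,T=cam(n); uv=np.array(uv,float).reshape(-1,1,2)
    p=cv2.undistortPoints(uv,K,d).reshape(-1,2)
    r=np.c_[p[:,0],-p[:,1],-np.ones(len(p))]@T[:3,:3].T; o=T[:3,3]
    return o+r*((np.asarray(z)-o[2])/r[:,2])[:,None]
def w2pix(n,P):
    K,d,T=cam(n); P=np.array(P,float).reshape(-1,3)
    q=(P-T[:3,3])@T[:3,:3]; q=q*[1,-1,-1]
    return cv2.projectPoints(q,np.zeros(3),np.zeros(3),K,d)[0].reshape(-1,2)
def snap(n,f):
    im=read_camera(n); cv2.imwrite(f"pics/{f}.png",im[:,:,::-1]); return im
E
python3 - <<'E'
from h import *
s=observe(); print(s)
snap("top","top1"); snap("scene","scene1")
for n in ["keeper","locker","active_leaf_handle","passive_leaf_handle","bolt_tab","rasp_red","rasp_yellow","rasp_white","rasp_wood","rasp_red_tip","rasp_yellow_tip","rasp_white_tip","rasp_wood_tip","polish_tin","glue_jar","shoe_last","dust_brush"]:
    print(n,[(np.round(d["at"],3).tolist(),round(d["confidence"],2)) for d in search_frame("top",n)][:3])
E
```

```text
pics
{'time': 0.0, 'qpos': array([-1.24898649e+00,  3.42732698e-01,  1.52500837e+00, -5.07343382e-05,
        1.27537130e+00, -1.45981102e-01]), 'qvel': array([-0.00033322, -0.00090481,  0.00084769, -0.00093413,  0.00158543,
       -0.00064655]), 'joint_efforts': array([-1.14687671e-03, -4.31246567e+01, -2.44225305e+01,  7.17203692e-02,
        5.59252349e-02, -1.25113656e-04]), 'tool_pos': array([ 0.23659807, -0.4681537 ,  0.18714284]), 'tool_rot': array([-3.14008205e+00, -1.73064637e-04,  4.67805613e-01]), 'contact_force': array([ 0.02575844,  0.416916  , -0.05169242]), 'torque': array([-0.01195566, -0.01017328, -0.03371214]), 'grip_force': 0.0, 'opening': 0.09178407466203585}
keeper []
locker []
active_leaf_handle [([0.58, 0.276, 0.067], 0.97)]
passive_leaf_handle [([0.576, 0.118, 0.063], 0.76)]
bolt_tab [([0.502, 0.138, 0.072], 0.59)]
rasp_red []
rasp_yellow [([0.461, -0.391, 0.018], 0.72), ([0.502, 0.137, 0.075], 0.72)]
rasp_white [([0.446, -0.331, 0.02], 0.86), ([0.536, -0.63, 0.019], 0.82), ([0.77, 0.085, 0.082], 0.28)]
rasp_wood []
rasp_red_tip []
rasp_yellow_tip [([0.456, -0.39, 0.017], 0.84), ([0.772, -0.125, 0.027], 0.69)]
rasp_white_tip [([0.444, -0.33, 0.018], 0.81), ([0.542, -0.626, 0.017], 0.63)]
rasp_wood_tip []
polish_tin [([0.774, -0.12, 0.026], 0.7)]
glue_jar [([0.765, 0.088, 0.086], 0.75), ([0.585, 0.123, 0.063], 0.29)]
shoe_last [([0.708, -0.318, 0.035], 0.69)]
dust_brush [([0.354, 0.466, 0.016], 0.8)]
```

View pics/top1.png

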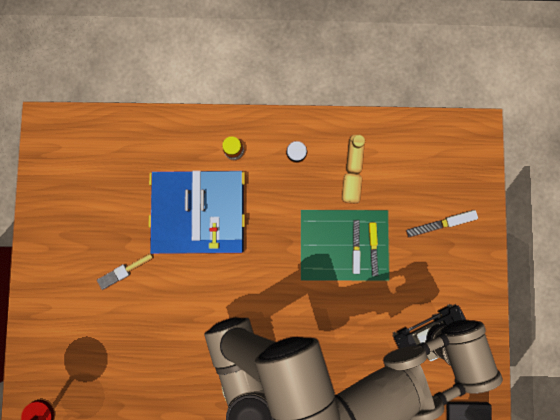

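View pics/scene1.png

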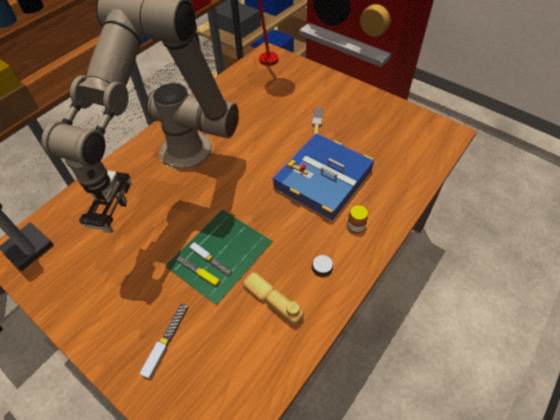

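The top view shows the locker at about (197,212), the white rasp (356,245) with its handle near, the yellow rasp (374,248) with its handle far, and a long white look-alike off the mat at (442,223). I'll enlarge it to measure.

Run:
```python
import cv2,numpy as np
im=cv2.imread("pics/top1.png")
a=cv2.resize(im[160:264,140:255],None,fx=5,fy=5,interpolation=cv2.INTER_CUBIC)
b=cv2.resize(im[205:285,335:395],None,fx=5,fy=5,interpolation=cv2.INTER_CUBIC)
c=np.zeros((520,a.shape[1]+b.shape[1]+10,3),np.uint8)[:, :800]
c[:,:a.shape[1]]=a; w=min(b.shape[1],800-a.shape[1]); c[:b.shape[0],a.shape[1]:a.shape[1]+w]=b[:,:w]
cv2.imwrite("pics/crop1.png",c); print(a.shape)
```

```text
(520, 575, 3)
```

View pics/crop1.png

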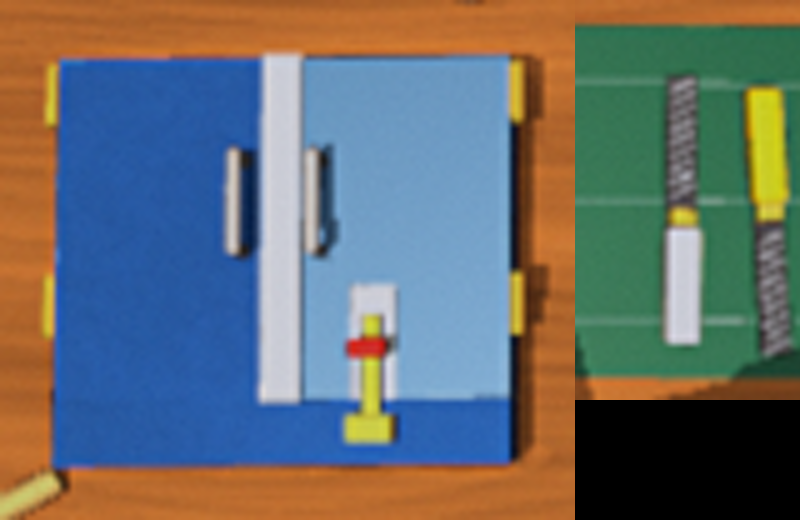

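```bash
cat > fit.py <<'E'
from h import *
from scipy.optimize import least_squares
L=np.array([[134,150,65],[134,-150,65],[-135,150,65],[-135,-150,65],[35,25,97],[35,-25,97],[-62,-60,93.5],[-111,-60,84]])/1000
c=np.array([[60,60],[510,57],[54,467],[512,463],[234,202],[315,201],[367,347],[369,429]],float)
px=(c+.5)/5-.5+[140,160]
def w(p,L): 
    cs,sn=np.cos(p[2]),np.sin(p[2]); return np.c_[p[0]+cs*L[:,0]-sn*L[:,1],p[1]+sn*L[:,0]+cs*L[:,1],L[:,2]]
r=least_squares(lambda p:(w2pix("top",w(p,L))-px).ravel(),[.55,.2,0])
print("locker",r.x.round(4)); print((r.fun.reshape(-1,2)).round(2).tolist())
def rp(pts,z): 
    q=(np.array(pts,float)+.5)/5-.5+[335-115,205]; return pix2w("top",q,np.array(z))
print("white: buttmid, ferrule/handle, tip"); print(rp([[683,345],[684,226],[682,76]],[.013,.013,.009]).round(4))
print("yellow: butt, handleend, tip"); print(rp([[764,88],[769,203],[778,353]],[.013,.013,.009]).round(4))
print("long", pix2w("top",[[408,234],[477,214]],np.array([.005,.01])).round(3))
E
python3 fit.py
```

```text
locker [0.5625 0.2028 0.0256]
[[-0.19, -0.12], [0.34, -0.48], [-0.36, 0.17], [0.12, 0.13], [0.23, -0.19], [-0.42, -0.15], [0.13, 0.82], [0.15, -0.21]]
white: buttmid, ferrule/handle, tip
[[ 0.3652 -0.3309  0.013 ]
 [ 0.4448 -0.3315  0.013 ]
 [ 0.5465 -0.3308  0.009 ]]
yellow: butt, handleend, tip
[[ 0.5389 -0.3858  0.013 ]
 [ 0.4612 -0.389   0.013 ]
 [ 0.3605 -0.3957  0.009 ]]
long [[ 0.501 -0.509  0.005]
 [ 0.573 -0.745  0.01 ]]
```

Emit:
{"op": "step_arm", "data": {"commands": [{"translation":[0,0,0],"roll":0.11},{"translation":[0,0,0],"roll":0.11},{"translation":[0,0,0],"roll":0.11},{"translation":[0,0,0],"roll":0.112},{"translation":[16,-34,0],"roll":0},{"translation":[16,-34,0],"roll":0},{"translation":[16,-34,0],"roll":0},{"translation":[16,-34,0],"roll":0},{"translation":[16,-34,0],"roll":0},{"translation":[16,-34,0],"roll":0},{"translation":[16,-34,0],"roll":0},{"translation":[16,-34,0],"roll":0},{"translation":[16,-34,0],"roll":0},{"translation":[16,-34,0],"roll":0},{"translation":[16,-34,0],"roll":0},{"translation":[16,-34,0],"roll":0},{"translation":[16,-34,0],"roll":0},{"translation":[16,-34,0],"roll":0},{"translation":[16,-34,0],"roll":0},{"translation":[0,0,0],"roll":0}], "fingers": 0.45, "grip_force": 25}}

```text
time: 2.62
tool_pos: [0.4653, 0.0527, 0.1879]
tool_rot: [-3.14, -0.002, 0.031]
contact_force: [-0.8, -0.8, -0.2]
opening: 0.0412
grip_force: 0.0
```

```bash
cat >> h.py <<'E'
P=[0.5625,0.2028,0.0256]
def l2w(q):
    c,s=np.cos(P[2]),np.sin(P[2]); return np.array([P[0]+c*q[0]-s*q[1],P[1]+s*q[0]+c*q[1],q[2]])
def w2l(q):
    c,s=np.cos(P[2]),np.sin(P[2]); d=np.array(q[:2])-P[:2]; return np.array([c*d[0]+s*d[1],-s*d[0]+c*d[1],q[2]])
def delta(target_w,yaw=None):
    "tool-frame mm to target; roll"
    from scipy.spatial.transform import Rotation as Ro
    s=observe(); R=Ro.from_euler("xyz",s["tool_rot"]).as_matrix()
    d=R.T@(np.array(target_w)-s["tool_pos"])*1000
    print("t",round(s["time"],2),"world",s["tool_pos"].round(4),"lock mm",(w2l(s["tool_pos"])*1000).round(1),"rot",s["tool_rot"].round(4),"F",s["contact_force"].round(1),"open",round(s["opening"]*1000,1),"grip",round(s["grip_force"],1),"q",s["qpos"].round(2))
    print("delta tool mm",d.round(1), "" if yaw is None else f"roll {-(yaw-s['tool_rot'][2]):.4f}")
E
python3 - <<'E'
from h import *
delta(l2w([-.062,-.060,.12]),.0256)
snap("wrist","w1")
E
```

```text
t 2.62 world [0.4653 0.0527 0.1879] lock mm [-101.  -147.5  187.9] rot [-3.1396e+00 -1.9000e-03  3.0900e-02] F [-0.8 -0.8 -0.2] open 41.2 grip 0.0 q [-0.05  0.24  1.67  0.    1.23  1.49]
delta tool mm [ 39.3 -87.2  68.1] roll 0.0053
```

Emit:
{"op": "step_arm", "data": {"commands": [{"translation":[13,-29,0],"roll":0.002},{"translation":[13,-29,0],"roll":0},{"translation":[13,-29,0],"roll":0},{"translation":[0,0,0],"roll":0},{"translation":[0,0,0],"roll":0},{"translation":[0,0,0],"roll":0}]}}

```text
time: 3.17
tool_pos: [0.4999, 0.1343, 0.1876]
tool_rot: [3.141, 0.001, 0.023]
contact_force: [0.7, 0.2, 0.8]
opening: 0.0414
grip_force: 0.0
```

Run:
```python
from h import *
delta(l2w([-.062,-.060,.12]),.0256)
im=snap("wrist","w2")
print(w2pix("wrist",[l2w(np.array(q)/1000) for q in [[-62,-60,93.5],[-111,-60,84],[35,-25,97],[35,25,97]]]).round(1))
for n in ["bolt_tab","passive_leaf_handle","keeper","active_leaf_handle"]: print(n,[((w2l(d["at"])*1000).round(1).tolist(),round(d["confidence"],2)) for d in search_frame("wrist",n)])
```

```text
t 3.17 world [0.4999 0.1343 0.1876] lock mm [-64.3 -66.9 187.6] rot [3.1408e+00 9.0000e-04 2.3500e-02] F [0.7 0.2 0.8] open 41.4 grip 0.0 q [ 0.11  0.33  1.54 -0.    1.27  1.66]
delta tool mm [ 2.4 -7.  67.6] roll -0.0021
[[270.9 197.7]
 [271.6 247.1]
 [225.   78.4]
 [161.9  79.5]]
bolt_tab [([-61.6, -57.7, 74.3], 0.91)]
passive_leaf_handle [([15.1, -79.0, 66.1], 0.74), ([11.5, 69.1, 62.8], 0.17)]
keeper [([-110.6, -61.8, 82.9], 0.72), ([16.5, -78.5, 62.0], 0.6)]
active_leaf_handle [([16.7, 70.9, 65.9], 0.73)]
```

View pics/w2.png

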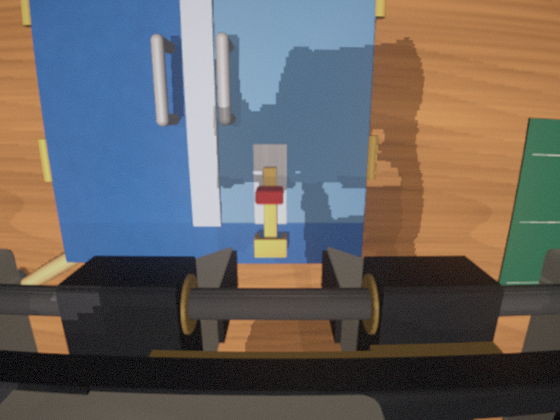

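The wrist view agrees with the fit: the tab is at about (270,195), the keeper at (270,246), and the bars at (223,78) and (160,80). I'll descend onto the tab and grip it.

Emit:
{"op": "step_arm", "data": {"commands": [{"translation":[2,-4,15],"roll":0},{"translation":[2,-4,20],"roll":0},{"translation":[0,0,25],"roll":0},{"translation":[0,0,20],"roll":0},{"translation":[0,0,15],"roll":0},{"translation":[0,0,10],"roll":0},{"translation":[0,0,8],"roll":0},{"translation":[0,0,0],"roll":0},{"translation":[0,0,0],"roll":0},{"translation":[0,0,0],"roll":0}]}}

```text
time: 4.25
tool_pos: [0.5049, 0.1435, 0.0757]
tool_rot: [-3.141, -0.002, 0.024]
contact_force: [-0.5, -0.7, -0.0]
opening: 0.0416
grip_force: 0.0
```

Emit:
{"op": "step_arm", "data": {"commands": [{"translation":[0,0,0],"roll":0},{"translation":[0,0,0],"roll":0},{"translation":[0,0,0],"roll":0},{"translation":[0,0,0],"roll":0},{"translation":[0,0,0],"roll":0},{"translation":[0,0,0],"roll":0},{"translation":[0,0,0],"roll":0},{"translation":[0,0,0],"roll":0}], "fingers": 0.1, "grip_force": 20}}

```text
time: 4.92
tool_pos: [0.5042, 0.1434, 0.0748]
tool_rot: [3.142, 0.0, 0.024]
contact_force: [-0.1, 0.4, -0.2]
opening: 0.0096
grip_force: 0.0
```

Run:
```python
from h import *
delta(l2w([-.037,-.060,.074]),.0256)
```

```text
t 4.92 world [0.5042 0.1434 0.0748] lock mm [-59.8 -57.9  74.8] rot [3.1415e+00 1.0000e-04 2.3800e-02] F [-0.1  0.4 -0.2] open 9.6 grip 0.0 q [ 0.13  0.46  1.68 -0.    1.    1.68]
delta tool mm [22.8  2.1  0.8] roll -0.0018
```

Run:
```python
from h import *
im=snap("wrist","w3")
print(w2pix("wrist",[l2w(np.array(q)/1000) for q in [[-62,-60,93.5],[-111,-60,84],[35,-25,97],[35,25,97]]]).round(1))
print(w2pix("wrist",[observe()["tool_pos"],observe()["tool_pos"]+[0,0,.019]]).round(1))
```

```text
[[283.3 253.8]
 [283.  321.1]
 [209.7  65.5]
 [107.1  68.2]]
[[279.4 238.3]
 [279.4 250.3]]
```

View pics/w3.png

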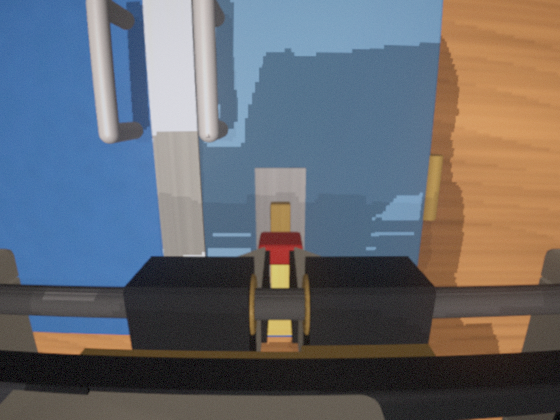

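Run:
```python
import cv2
im=cv2.imread("pics/w3.png")[190:350,230:330]
cv2.imwrite("pics/w3c.png",cv2.resize(im,None,fx=3.7,fy=3.7,interpolation=cv2.INTER_CUBIC))
```

```text
(no output)
```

View pics/w3c.png

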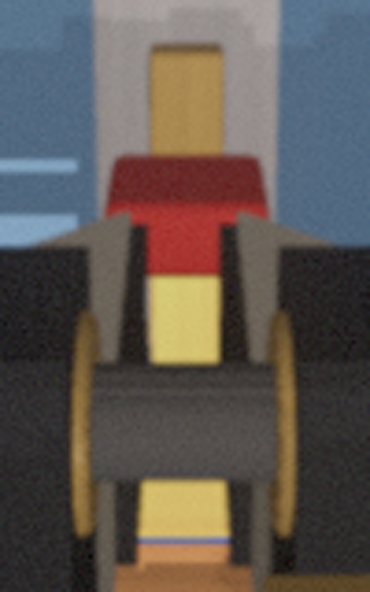

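Run:
```python
from h import *
T=cam("wrist")[2]; print((w2l(T[:3,3])*1000).round(1), (-T[:3,2]).round(3))
for q in [[-56,-60,93.5],[-68,-60,93.5],[-56,-60,70],[-68,-60,70],[-74,-60,93.5]]: print(q,w2pix("wrist",[l2w(np.array(q)/1000)]).round(1))
```

```text
[ 12.8 -57.8 272.8] [-0.273 -0.007 -0.962]
[-56, -60, 93.5] [[283.4 243.6]]
[-68, -60, 93.5] [[283.3 263.8]]
[-56, -60, 70] [[282.9 229.7]]
[-68, -60, 70] [[282.9 248.1]]
[-74, -60, 93.5] [[283.3 273.6]]
```

```bash
python3 - <<'E'
from h import *
K,d,T=cam("wrist"); print(K.round(1).tolist(),d.round(3))
s=observe(); tp=s["tool_pos"]
for dz in (0,.019,.03,.04):
  for dx in (-.0095,0,.0095):
    a=w2pix("wrist",[l2w(w2l(tp)+[dx,.0048,dz]),l2w(w2l(tp)+[dx,-.0048,dz]),l2w(w2l(tp)+[dx,.0207,dz]),l2w(w2l(tp)+[dx,-.0207,dz])]); print(dz,dx,a.round(0).tolist())
E
python3 - <<'E'
import cv2
import numpy as np
im=cv2.imread("pics/w2.png")[225:365,200:360]
cv2.imwrite("pics/w2c.png",cv2.resize(im,None,fx=4,fy=4,interpolation=cv2.INTER_CUBIC))
E
```

```text
[[350.8, 0.0, 279.2], [0.0, 350.8, 211.9], [0.0, 0.0, 1.0]] [-0.078  0.     0.     0.     0.   ]
0 -0.0095 [[272.0, 253.0], [287.0, 253.0], [245.0, 253.0], [313.0, 253.0]]
0 0 [[271.0, 238.0], [287.0, 238.0], [245.0, 238.0], [314.0, 238.0]]
0 0.0095 [[271.0, 223.0], [288.0, 223.0], [244.0, 223.0], [314.0, 223.0]]
0.019 -0.0095 [[271.0, 266.0], [288.0, 266.0], [242.0, 266.0], [317.0, 266.0]]
0.019 0 [[271.0, 250.0], [288.0, 250.0], [242.0, 250.0], [317.0, 250.0]]
0.019 0.0095 [[271.0, 234.0], [288.0, 234.0], [241.0, 234.0], [318.0, 234.0]]
0.03 -0.0095 [[270.0, 275.0], [289.0, 275.0], [240.0, 275.0], [319.0, 275.0]]
0.03 0 [[270.0, 258.0], [289.0, 258.0], [240.0, 258.0], [319.0, 258.0]]
0.03 0.0095 [[270.0, 241.0], [289.0, 241.0], [239.0, 241.0], [320.0, 241.0]]
0.04 -0.0095 [[270.0, 284.0], [289.0, 284.0], [238.0, 284.0], [321.0, 284.0]]
0.04 0 [[270.0, 266.0], [289.0, 266.0], [237.0, 266.0], [322.0, 266.0]]
0.04 0.0095 [[270.0, 248.0], [289.0, 248.0], [237.0, 248.0], [322.0, 248.0]]
```

View pics/w2c.png

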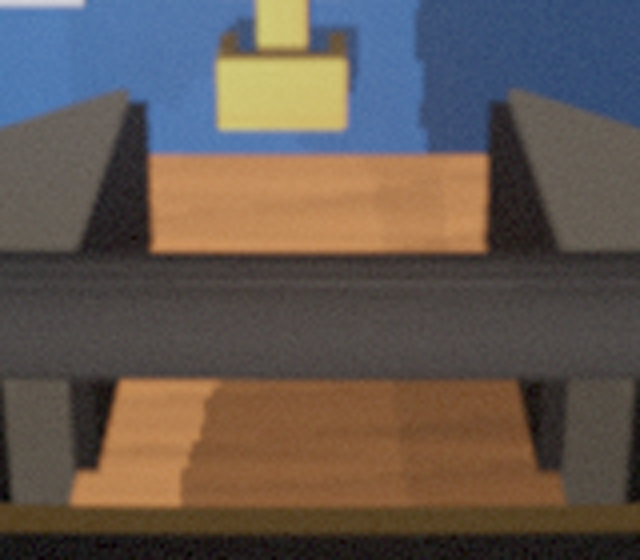

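The pads end about 38 mm short of the reported TCP in the wrist view: the pad tips are at (237,251) and (322,251), against a projected row of about 223. They also closed over the tab without touching it. I'll probe downward in small steps, watching the force.

Emit:
{"op": "step_arm", "data": {"commands": [{"translation":[-1,1,0],"roll":0},{"translation":[-1,1,0],"roll":0},{"translation":[0,0,0],"roll":0},{"translation":[0,0,0],"roll":0},{"translation":[0,0,0],"roll":0},{"translation":[0,0,3],"roll":0},{"translation":[0,0,3],"roll":0},{"translation":[0,0,3],"roll":0},{"translation":[0,0,2],"roll":0},{"translation":[0,0,1],"roll":0},{"translation":[0,0,1],"roll":0},{"translation":[0,0,0],"roll":0},{"translation":[0,0,0],"roll":0}], "fingers": 0.45}}

```text
time: 6.05
tool_pos: [0.5022, 0.1414, 0.0618]
tool_rot: [3.142, 0.0, 0.024]
contact_force: [0.7, 0.2, 0.4]
opening: 0.0416
grip_force: 0.0
```

Emit:
{"op": "step_arm", "data": {"commands": [{"translation":[0,0,4],"roll":0},{"translation":[0,0,4],"roll":0},{"translation":[0,0,4],"roll":0},{"translation":[0,0,3],"roll":0},{"translation":[0,0,2],"roll":0},{"translation":[0,0,0],"roll":0},{"translation":[0,0,0],"roll":0}]}}

```text
time: 6.63
tool_pos: [0.5022, 0.1414, 0.0447]
tool_rot: [3.141, 0.0, 0.024]
contact_force: [0.8, 0.8, -0.3]
opening: 0.0416
grip_force: 0.0
```

Emit:
{"op": "step_arm", "data": {"commands": [{"translation":[0,0,0],"roll":0},{"translation":[0,0,0],"roll":0},{"translation":[0,0,0],"roll":0},{"translation":[0,0,0],"roll":0},{"translation":[0,0,0],"roll":0},{"translation":[0,0,0],"roll":0},{"translation":[0,0,0],"roll":0},{"translation":[0,0,0],"roll":0}], "fingers": 0.1, "grip_force": 20}}

```text
time: 7.3
tool_pos: [0.5024, 0.1427, 0.0451]
tool_rot: [-3.14, -0.001, 0.024]
contact_force: [1.6, 6.8, 0.2]
opening: 0.024
grip_force: 20.0
```

Emit:
{"op": "step_arm", "data": {"commands": [{"translation":[3,-1,0],"roll":0},{"translation":[3,0,0],"roll":0},{"translation":[3,0,0],"roll":0},{"translation":[3,0,0],"roll":0},{"translation":[3,0,0],"roll":0},{"translation":[3,0,0],"roll":0},{"translation":[3,0,0],"roll":0},{"translation":[3,0,0],"roll":0},{"translation":[2,0,0],"roll":0},{"translation":[0,0,0],"roll":0},{"translation":[0,0,0],"roll":0},{"translation":[0,0,0],"roll":0}]}}

```text
time: 8.3
tool_pos: [0.5249, 0.1433, 0.0448]
tool_rot: [-3.141, 0.007, 0.024]
contact_force: [-12.8, 4.6, 12.8]
opening: 0.0237
grip_force: 20.0
```

Run:
```python
from h import *
delta(l2w([-.037,-.060,.045]),.0256)
```

```text
t 8.3 world [0.5249 0.1433 0.0448] lock mm [-39.1 -58.5  44.8] rot [-3.1414  0.0067  0.024 ] F [-12.8   4.6  12.8] open 23.7 grip 20.0 q [0.13 0.53 1.65 0.   0.96 1.67]
delta tool mm [ 2.1  1.5 -0.2] roll -0.0016
```

Emit:
{"op": "step_arm", "data": {"commands": [{"translation":[-2,0,0],"roll":0},{"translation":[0,0,0],"roll":0},{"translation":[0,0,0],"roll":0},{"translation":[0,0,0],"roll":0},{"translation":[0,0,0],"roll":0},{"translation":[0,0,-10],"roll":0},{"translation":[0,0,-20],"roll":0},{"translation":[0,0,-30],"roll":0},{"translation":[0,0,-30],"roll":0},{"translation":[0,0,-20],"roll":0},{"translation":[0,0,-10],"roll":0},{"translation":[0,0,0],"roll":0},{"translation":[0,0,0],"roll":0}], "fingers": 0.4}}

```text
time: 9.38
tool_pos: [0.526, 0.1429, 0.1645]
tool_rot: [3.141, -0.0, 0.024]
contact_force: [-0.2, -0.3, -0.3]
opening: 0.0366
grip_force: 0.0
```

Run:
```python
from h import *
delta(l2w([.035,.025,.11]),.0256)
im=snap("wrist","w4").astype(int)
m=(im[:,:,0]>110)&(im[:,:,1]<50)&(im[:,:,2]<60); v,u=np.nonzero(m); print("red",len(v),u.min(),u.max(),v.min(),v.max())
for x in (-62,-44,-37): print(x,w2pix("wrist",[l2w(np.array(q)/1000) for q in [[x-6,-59,93.5],[x+6,-59,93.5]]]).round(1).tolist())
```

```text
t 9.38 world [0.526  0.1429 0.1645] lock mm [-38.  -59.  164.5] rot [ 3.1414 -0.      0.0237] F [-0.2 -0.3 -0.3] open 36.6 grip 0.0 q [ 0.12  0.4   1.51 -0.    1.24  1.67]
delta tool mm [ 72.8 -84.1  54.5] roll -0.0019
red 1 281 281 202 202
-62 [[279.3, 242.4], [279.3, 228.4]]
-44 [[279.3, 221.3], [279.3, 206.9]]
-37 [[279.3, 212.9], [279.3, 198.3]]
```

Run:
```python
import cv2
im=cv2.imread("pics/w4.png").astype(int)
for v in range(185,250,3): print(v,im[v,279,::-1],im[v,268,::-1])
```

```text
185 [164 134  82] [145 141 139]
188 [164 132  83] [144 139 139]
191 [163 132  80] [140 137 134]
194 [167 136  88] [143 136 135]
197 [107  61  58] [104  61  61]
200 [104  49  57] [105  53  58]
203 [152  59  59] [153  58  62]
206 [167  68  68] [168  70  71]
209 [166  65  66] [163  62  65]
212 [163  62  63] [163  63  65]
215 [158  90  71] [159  96  97]
218 [207 198 120] [206 207 209]
221 [208 197 121] [208 208 208]
224 [206 196 119] [209 210 208]
227 [207 196 119] [208 209 208]
230 [207 195 121] [209 210 207]
233 [208 195 119] [209 208 204]
236 [207 195 117] [207 206 204]
239 [207 194 119] [207 206 203]
242 [207 194 116] [208 207 204]
245 [206 193 116] [208 205 203]
248 [207 193 117] [207 204 202]
```

Emit:
{"op": "step_arm", "data": {"commands": [{"translation":[25,-28,0],"roll":-0.002},{"translation":[25,-28,0],"roll":0},{"translation":[23,-29,0],"roll":0},{"translation":[0,0,20],"roll":0},{"translation":[0,0,30],"roll":0},{"translation":[0,0,25],"roll":0},{"translation":[0,0,20],"roll":0},{"translation":[0,0,15],"roll":0},{"translation":[0,0,12],"roll":0},{"translation":[0,0,0],"roll":0},{"translation":[0,0,0],"roll":0},{"translation":[0,0,0],"roll":0}]}}

```text
time: 10.43
tool_pos: [0.5976, 0.2298, 0.0434]
tool_rot: [-3.141, -0.001, 0.026]
contact_force: [-0.3, -0.5, 0.8]
opening: 0.0368
grip_force: 0.0
```

Emit:
{"op": "step_arm", "data": {"commands": [{"translation":[0,0,0],"roll":0},{"translation":[0,0,0],"roll":0},{"translation":[0,0,0],"roll":0},{"translation":[0,0,0],"roll":0},{"translation":[0,0,0],"roll":0},{"translation":[0,0,0],"roll":0},{"translation":[0,0,0],"roll":0},{"translation":[0,0,0],"roll":0}], "fingers": 0.0, "grip_force": 20}}

```text
time: 11.1
tool_pos: [0.5972, 0.2303, 0.0432]
tool_rot: [-3.141, -0.001, 0.026]
contact_force: [0.9, 3.9, 3.0]
opening: 0.009
grip_force: 20.0
```

Run:
```python
from h import *
delta(l2w([.035,.025,.042]),.0256)
t=np.linspace(0,1.66,21); y=150-125*np.cos(t)+37*np.sin(t); z=60+125*np.sin(t)+37*np.cos(t)
print(np.c_[-np.diff(y),-np.diff(z)].round(1).tolist())
```

```text
t 11.1 world [0.5972 0.2303 0.0432] lock mm [35.4 26.6 43.2] rot [-3.1409e+00 -8.0000e-04  2.6000e-02] F [0.9 3.9 3. ] open 9.0 grip 20.0 q [0.25 0.68 1.37 0.   1.09 1.79]
delta tool mm [-0.4  1.6  1.2] roll 0.0004
[[-3.5, -10.2], [-4.3, -9.9], [-5.1, -9.5], [-5.9, -9.1], [-6.6, -8.5], [-7.3, -8.0], [-8.0, -7.3], [-8.5, -6.6], [-9.1, -5.9], [-9.5, -5.1], [-9.9, -4.3], [-10.2, -3.5], [-10.5, -2.6], [-10.7, -1.8], [-10.8, -0.9], [-10.8, 0.0], [-10.8, 0.9], [-10.7, 1.8], [-10.5, 2.7], [-10.2, 3.6]]
```

Emit:
{"op": "step_arm", "data": {"commands": [{"translation":[0,-3.5,-10.2],"roll":0},{"translation":[0,-4.3,-9.9],"roll":0},{"translation":[0,-5.1,-9.5],"roll":0},{"translation":[0,-5.9,-9.1],"roll":0},{"translation":[0,-6.6,-8.5],"roll":0},{"translation":[0,-7.3,-8],"roll":0},{"translation":[0,-8,-7.3],"roll":0},{"translation":[0,-8.5,-6.6],"roll":0},{"translation":[0,0,0],"roll":0}]}}

```text
time: 11.85
tool_pos: [0.5961, 0.2791, 0.115]
tool_rot: [3.14, -0.002, 0.027]
contact_force: [-1.9, -4.4, 8.1]
opening: 0.0094
grip_force: 20.0
```

Emit:
{"op": "step_arm", "data": {"commands": [{"translation":[0,-9.1,-5.9],"roll":0},{"translation":[0,-9.5,-5.1],"roll":0},{"translation":[0,-9.9,-4.3],"roll":0},{"translation":[0,-10.2,-3.5],"roll":0},{"translation":[0,-10.5,-2.6],"roll":0},{"translation":[0,-10.7,-1.8],"roll":0},{"translation":[0,-10.8,-0.9],"roll":0},{"translation":[0,-10.8,0],"roll":0},{"translation":[0,-10.8,0.9],"roll":0},{"translation":[0,-10.7,1.8],"roll":0},{"translation":[0,-10.5,2.7],"roll":0},{"translation":[0,-10.2,3.6],"roll":0},{"translation":[0,0,0],"roll":0},{"translation":[0,0,0],"roll":0},{"translation":[0,0,0],"roll":0}]}}

```text
time: 13.1
tool_pos: [0.5933, 0.4036, 0.1285]
tool_rot: [-3.141, -0.003, 0.027]
contact_force: [2.0, -1.6, 9.5]
opening: 0.0088
grip_force: 40.3
```

Run:
```python
from h import *
delta(l2w([.035,.1976,.182-.054]),.0256)
```

```text
t 13.1 world [0.5933 0.4036 0.1285] lock mm [ 35.9 199.9 128.5] rot [-3.1413e+00 -3.1000e-03  2.6600e-02] F [ 2.  -1.6  9.5] open 8.8 grip 40.3 q [ 0.49  0.75  0.98 -0.    1.41  2.04]
delta tool mm [-0.9  2.3  0.5] roll 0.0010
```

Emit:
{"op": "step_arm", "data": {"commands": [{"translation":[0,0,0],"roll":0},{"translation":[0,0,0],"roll":0},{"translation":[0,0,0],"roll":0},{"translation":[0,0,0],"roll":0},{"translation":[0,0,-10],"roll":0},{"translation":[0,0,-15],"roll":0},{"translation":[0,0,-20],"roll":0},{"translation":[0,0,-25],"roll":0},{"translation":[0,0,-20],"roll":0},{"translation":[0,0,0],"roll":0}], "fingers": 0.17}}

```text
time: 13.93
tool_pos: [0.5931, 0.4046, 0.2219]
tool_rot: [-3.137, -0.005, 0.027]
contact_force: [1.2, -0.6, 1.2]
opening: 0.0154
grip_force: 0.0
```

Run:
```python
from h import *
delta(l2w([.035,-.024,.12]),.0256)
snap("scene","s2")
```

```text
t 13.93 world [0.5931 0.4046 0.2219] lock mm [ 35.7 200.9 221.9] rot [-3.1374 -0.0052  0.0268] F [ 1.2 -0.6  1.2] open 15.4 grip 0.0 q [0.49 0.71 0.81 0.   1.61 2.04]
delta tool mm [ -1.5 225.3 101. ] roll 0.0012
```

View pics/s2.png

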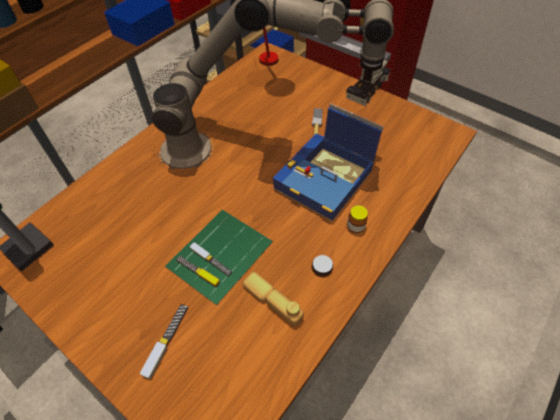

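Emit:
{"op": "step_arm", "data": {"commands": [{"translation":[0,28,0],"roll":0},{"translation":[0,33,0],"roll":0},{"translation":[0,33,0],"roll":0},{"translation":[0,33,0],"roll":0},{"translation":[0,33,0],"roll":0},{"translation":[0,33,0],"roll":0},{"translation":[-1,32,0],"roll":0},{"translation":[0,0,30],"roll":0},{"translation":[0,0,35],"roll":0},{"translation":[0,0,35],"roll":0},{"translation":[0,0,30],"roll":0},{"translation":[0,0,20],"roll":0},{"translation":[0,0,15],"roll":0},{"translation":[0,0,14],"roll":0},{"translation":[0,0,0],"roll":0},{"translation":[0,0,0],"roll":0},{"translation":[0,0,0],"roll":0}], "fingers": 0.35}}

```text
time: 15.4
tool_pos: [0.5973, 0.178, 0.0382]
tool_rot: [-3.141, 0.0, 0.026]
contact_force: [0.7, -1.3, 0.5]
opening: 0.032
grip_force: 0.0
```

Emit:
{"op": "step_arm", "data": {"commands": [{"translation":[0,0,0],"roll":0},{"translation":[0,0,0],"roll":0},{"translation":[0,0,0],"roll":0},{"translation":[0,0,0],"roll":0},{"translation":[0,0,0],"roll":0},{"translation":[0,0,0],"roll":0},{"translation":[0,0,0],"roll":0},{"translation":[0,0,0],"roll":0}], "fingers": 0.0, "grip_force": 20}}

```text
time: 16.07
tool_pos: [0.5977, 0.1804, 0.0388]
tool_rot: [-3.138, -0.002, 0.026]
contact_force: [-0.5, 9.8, 0.3]
opening: 0.0088
grip_force: 20.0
```

Emit:
{"op": "step_arm", "data": {"commands": [{"translation":[0,3.5,-10.2],"roll":0},{"translation":[0,4.3,-9.9],"roll":0},{"translation":[0,5.1,-9.5],"roll":0},{"translation":[0,0,0],"roll":0}]}}

```text
time: 16.4
tool_pos: [0.5981, 0.1671, 0.07]
tool_rot: [-3.138, -0.002, 0.026]
contact_force: [-2.6, 9.0, 4.2]
opening: 0.0093
grip_force: 20.0
```

Run:
```python
from h import *
delta(l2w([.035,-.025,.042]),.0256)
```

```text
t 16.4 world [0.5981 0.1671 0.07  ] lock mm [ 34.7 -36.6  70. ] rot [-3.1376e+00 -2.4000e-03  2.5800e-02] F [-2.6  9.   4.2] open 9.3 grip 20.0 q [0.15 0.62 1.4  0.   1.11 1.69]
delta tool mm [  0.2 -11.5  28. ] roll 0.0002
```

Emit:
{"op": "step_arm", "data": {"commands": [{"translation":[0,4.5,-9.1],"roll":0},{"translation":[0,5.6,-8.5],"roll":0},{"translation":[0,7.3,-8],"roll":0},{"translation":[0,8,-7.3],"roll":0},{"translation":[0,8.5,-6.6],"roll":0},{"translation":[0,9.1,-5.9],"roll":0},{"translation":[0,9.5,-5.1],"roll":0},{"translation":[0,9.9,-4.3],"roll":0},{"translation":[0,10.2,-3.5],"roll":0},{"translation":[0,10.5,-2.6],"roll":0},{"translation":[0,10.7,-1.8],"roll":0},{"translation":[0,10.8,-0.9],"roll":0},{"translation":[0,10.8,0],"roll":0},{"translation":[0,10.8,0.9],"roll":0},{"translation":[0,10.7,1.8],"roll":0},{"translation":[0,10.5,2.7],"roll":0},{"translation":[0,10.2,3.6],"roll":0},{"translation":[0,0,0],"roll":0},{"translation":[0,0,0],"roll":0},{"translation":[0,0,0],"roll":0}]}}

```text
time: 18.07
tool_pos: [0.6014, 0.0061, 0.1216]
tool_rot: [3.14, 0.001, 0.025]
contact_force: [0.5, -2.4, -1.3]
opening: 0.0091
grip_force: 20.0
```

```bash
sed -i 's/^P=.*/P=[0.5625,0.2044,0.0256]/' h.py
python3 - <<'E'
from h import *
delta(l2w([.035,-.198,.125]),.0256)
E
```

```text
t 18.07 world [0.6014 0.0061 0.1216] lock mm [  33.9 -199.3  121.6] rot [3.1401e+00 1.4000e-03 2.5100e-02] F [ 0.5 -2.4 -1.3] open 9.1 grip 20.0 q [-0.12  0.54  1.4  -0.    1.21  1.43]
delta tool mm [ 1.1 -1.2 -3.4] roll -0.0005
```

Emit:
{"op": "step_arm", "data": {"commands": [{"translation":[0,0,0],"roll":0},{"translation":[0,0,0],"roll":0},{"translation":[0,0,0],"roll":0},{"translation":[0,0,0],"roll":0},{"translation":[0,0,-10],"roll":0},{"translation":[0,0,-20],"roll":0},{"translation":[0,0,-30],"roll":0},{"translation":[0,0,-40],"roll":0},{"translation":[-15,30,0],"roll":0},{"translation":[-15,30,0],"roll":0},{"translation":[-15,30,0],"roll":0},{"translation":[-15,30,0],"roll":0},{"translation":[-15,30,0],"roll":0},{"translation":[-15,30,0],"roll":0},{"translation":[-16,30,0],"roll":0},{"translation":[-16,30,0],"roll":0},{"translation":[-16,30,0],"roll":0},{"translation":[-16,30,0],"roll":0},{"translation":[-16,33,0],"roll":0},{"translation":[0,0,0],"roll":0}], "fingers": 0.17}}

```text
time: 19.73
tool_pos: [0.4379, -0.3353, 0.223]
tool_rot: [3.138, 0.0, 0.021]
contact_force: [0.2, 0.4, -0.8]
opening: 0.0155
grip_force: 0.0
```

Emit:
{"op": "step_arm", "data": {"commands": [{"translation":[0,0,30],"roll":0},{"translation":[0,0,30],"roll":0},{"translation":[0,0,0],"roll":0},{"translation":[0,0,0],"roll":0},{"translation":[0,0,0],"roll":0}], "fingers": 0.42}}

```text
time: 20.15
tool_pos: [0.4414, -0.3303, 0.1642]
tool_rot: [3.14, -0.002, 0.026]
contact_force: [-0.1, -0.5, -0.5]
opening: 0.0382
grip_force: 0.0
```

Run:
```python
from h import *
delta([.441,-.331,.15],0)
im=snap("wrist","w5"); snap("top","t2")
K,d,T=cam("wrist"); np.save("w5T.npy",T)
print(w2pix("wrist",[[.3655,-.331,.013],[.4448,-.331,.013],[.5465,-.331,.007],[.5389,-.386,.013],[.3605,-.3957,.007]]).round(0).tolist())
```

```text
t 20.15 world [ 0.4414 -0.3303  0.1642] lock mm [-134.7 -531.5  164.2] rot [ 3.1398e+00 -1.7000e-03  2.6400e-02] F [-0.1 -0.5 -0.5] open 38.2 grip 0.0 q [-0.78  0.41  1.49  0.    1.24  0.76]
delta tool mm [-0.5  0.6 14.2] roll 0.0264
[[277.0, 257.0], [279.0, 184.0], [282.0, 79.0], [340.0, 89.0], [336.0, 260.0]]
```

View pics/w5.png

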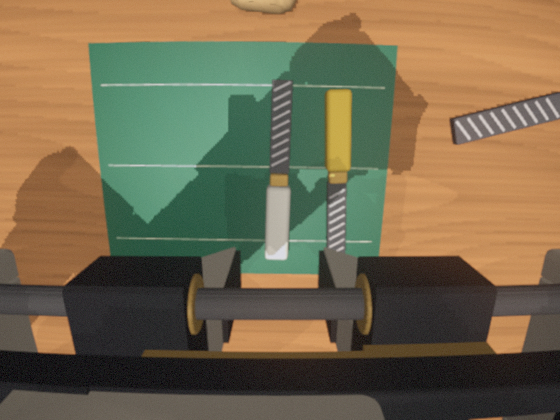

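Emit:
{"op": "step_arm", "data": {"commands": [{"translation":[-7.5,0.5,20],"roll":0.026},{"translation":[0,0,30],"roll":0},{"translation":[0,0,35],"roll":0},{"translation":[0,0,35],"roll":0},{"translation":[0,0,30],"roll":0},{"translation":[0,0,20],"roll":0},{"translation":[0,0,10],"roll":0},{"translation":[0,0,7],"roll":0},{"translation":[0,0,5],"roll":0},{"translation":[0,0,0],"roll":0},{"translation":[0,0,0],"roll":0}]}}

```text
time: 21.17
tool_pos: [0.4337, -0.3315, -0.0286]
tool_rot: [3.14, -0.002, -0.0]
contact_force: [0.8, -0.6, -0.0]
opening: 0.0388
grip_force: 0.0
```

Run:
```python
from h import *
delta([.434,-.331,-.03],0)
```

```text
t 21.17 world [ 0.4337 -0.3315 -0.0286] lock mm [-142.5 -532.4  -28.6] rot [ 3.14e+00 -1.60e-03 -1.00e-04] F [ 0.8 -0.6 -0. ] open 38.8 grip 0.0 q [-0.79  0.64  1.71 -0.    0.79  0.78]
delta tool mm [ 0.3 -0.5  1.4] roll -0.0001
```

Emit:
{"op": "step_arm", "data": {"commands": [{"translation":[0,-0.5,2],"roll":0},{"translation":[0,0,0],"roll":0},{"translation":[0,0,0],"roll":0},{"translation":[0,0,0],"roll":0},{"translation":[0,0,0],"roll":0},{"translation":[0,0,0],"roll":0},{"translation":[0,0,0],"roll":0},{"translation":[0,0,0],"roll":0}], "fingers": 0.1, "grip_force": 40}}

```text
time: 21.83
tool_pos: [0.4332, -0.3304, -0.0312]
tool_rot: [3.141, -0.001, -0.0]
contact_force: [-0.4, 2.5, 6.5]
opening: 0.0237
grip_force: 40.0
```

Emit:
{"op": "step_arm", "data": {"commands": [{"translation":[0,0,-5],"roll":0},{"translation":[0,0,-10],"roll":0},{"translation":[0,0,-20],"roll":0},{"translation":[0,0,-20],"roll":0},{"translation":[0,0,-20],"roll":0},{"translation":[0,0,-20],"roll":0},{"translation":[0,0,-5],"roll":0},{"translation":[0,0,0],"roll":0}]}}

```text
time: 22.5
tool_pos: [0.4338, -0.3311, 0.07]
tool_rot: [3.139, -0.003, -0.0]
contact_force: [0.3, 0.1, -1.5]
opening: 0.0233
grip_force: 40.0
```

Run:
```python
from h import *
# white -> place at locker (x origin .017, y -.030): grasp at -.022 => x -.005
delta(l2w([-.005,-.030,.22]),.0256)
im=snap("wrist","w6")
```

```text
t 22.5 world [ 0.4338 -0.3311  0.07  ] lock mm [-142.4 -532.    70. ] rot [ 3.1389e+00 -2.6000e-03 -1.0000e-04] F [ 0.3  0.1 -1.5] open 23.3 grip 40.0 q [-0.79  0.5   1.63 -0.    1.01  0.78]
delta tool mm [ 124.8 -505.  -151.1] roll -0.0257
```

View pics/w6.png

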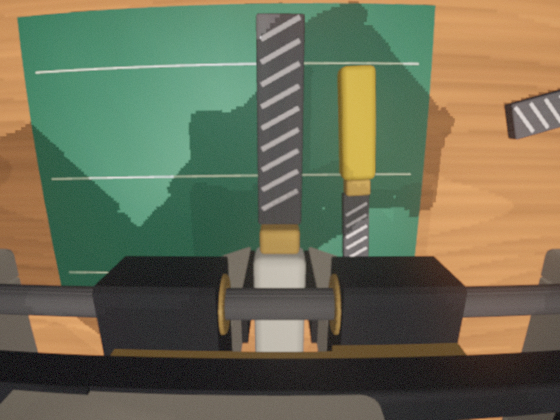

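Emit:
{"op": "step_arm", "data": {"commands": [{"translation":[0,0,-25],"roll":-0.0257},{"translation":[0,0,-35],"roll":0},{"translation":[0,0,-35],"roll":0},{"translation":[0,0,-35],"roll":0},{"translation":[0,0,-20],"roll":0},{"translation":[6,-20,0],"roll":0},{"translation":[9,-35,0],"roll":0},{"translation":[9,-35,0],"roll":0},{"translation":[10,-35,0],"roll":0},{"translation":[10,-35,0],"roll":0},{"translation":[10,-35,0],"roll":0},{"translation":[10,-35,0],"roll":0},{"translation":[10,-35,0],"roll":0},{"translation":[10,-35,0],"roll":0},{"translation":[10,-35,0],"roll":0},{"translation":[10,-35,0],"roll":0},{"translation":[10,-35,0],"roll":0},{"translation":[10,-35,0],"roll":0},{"translation":[8,-35,0],"roll":0},{"translation":[6,-26,0],"roll":0}]}}

```text
time: 24.22
tool_pos: [0.5575, 0.1769, 0.2159]
tool_rot: [-3.142, 0.003, 0.027]
contact_force: [0.0, -1.6, -2.6]
opening: 0.0234
grip_force: 40.0
```

Emit:
{"op": "step_arm", "data": {"commands": [{"translation":[0,0,0],"roll":0},{"translation":[0,0,0],"roll":0},{"translation":[0,0,0],"roll":0}]}}

```text
time: 24.47
tool_pos: [0.5575, 0.1735, 0.2166]
tool_rot: [3.141, 0.003, 0.026]
contact_force: [0.6, -0.8, -1.0]
opening: 0.0236
grip_force: 40.0
```

Run:
```python
from h import *
delta(l2w([-.005,-.030,.22]),.0256)
im=snap("wrist","w7")
```

```text
t 24.47 world [0.5575 0.1735 0.2166] lock mm [ -5.8 -30.8 216.6] rot [3.1405e+00 2.9000e-03 2.5700e-02] F [ 0.6 -0.8 -1. ] open 23.6 grip 40.0 q [ 0.17  0.43  1.3  -0.    1.41  1.72]
delta tool mm [ 0.8 -0.8 -3.4] roll 0.0001
```

View pics/w7.png

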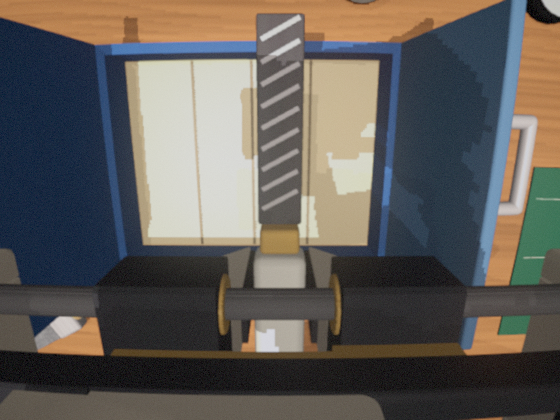

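Emit:
{"op": "step_arm", "data": {"commands": [{"translation":[1,-1,25],"roll":0},{"translation":[0,0,35],"roll":0},{"translation":[0,0,35],"roll":0},{"translation":[0,0,35],"roll":0},{"translation":[0,0,30],"roll":0},{"translation":[0,0,25],"roll":0},{"translation":[0,0,20],"roll":0},{"translation":[0,0,15],"roll":0},{"translation":[0,0,10],"roll":0},{"translation":[0,0,5],"roll":0},{"translation":[0,0,3],"roll":0},{"translation":[0,0,3],"roll":0},{"translation":[0,0,2],"roll":0},{"translation":[0,0,0],"roll":0},{"translation":[0,0,0],"roll":0},{"translation":[0,0,0],"roll":0}]}}

```text
time: 25.85
tool_pos: [0.5595, 0.1752, -0.0242]
tool_rot: [-3.142, -0.001, 0.026]
contact_force: [0.2, 0.8, -2.1]
opening: 0.023
grip_force: 40.0
```

Run:
```python
from h import *
delta(l2w([-.005,-.030,-.0275]),.0256)
```

```text
t 25.85 world [ 0.5595  0.1752 -0.0242] lock mm [ -3.8 -29.1 -24.2] rot [-3.1416e+00 -1.0000e-03  2.5700e-02] F [ 0.2  0.8 -2.1] open 23.0 grip 40.0 q [ 0.17  0.69  1.59 -0.    0.87  1.72]
delta tool mm [-1.2  0.9  3.2] roll 0.0001
```

Lower 3 mm more, release with a small opening, then rise.

Emit:
{"op": "step_arm", "data": {"commands": [{"translation":[0,0,1.5],"roll":0},{"translation":[0,0,1.5],"roll":0},{"translation":[0,0,1],"roll":0},{"translation":[0,0,0],"roll":0},{"translation":[0,0,0],"roll":0}]}}

```text
time: 26.27
tool_pos: [0.5592, 0.1751, -0.0282]
tool_rot: [3.142, -0.0, 0.026]
contact_force: [-3.0, 0.6, 4.7]
opening: 0.0236
grip_force: 40.0
```

Emit:
{"op": "step_arm", "data": {"commands": [{"translation":[0,0,0],"roll":0},{"translation":[0,0,0],"roll":0},{"translation":[0,0,0],"roll":0},{"translation":[0,0,0],"roll":0},{"translation":[0,0,-15],"roll":0},{"translation":[0,0,-30],"roll":0},{"translation":[0,0,-40],"roll":0},{"translation":[0,0,-40],"roll":0},{"translation":[0,0,-40],"roll":0},{"translation":[0,0,-40],"roll":0},{"translation":[0,0,-40],"roll":0},{"translation":[0,0,0],"roll":0},{"translation":[0,0,0],"roll":0}], "fingers": 0.4}}

```text
time: 27.35
tool_pos: [0.5605, 0.1754, 0.2189]
tool_rot: [-3.141, -0.006, 0.026]
contact_force: [0.3, 0.2, -0.7]
opening: 0.0364
grip_force: 0.0
```

Run:
```python
from h import *
delta([.472,-.390,.22],.055)
im=snap("wrist","w8"); snap("top","t3")
print(w2pix("wrist",[l2w(np.array(q)/1000) for q in [[-73,-30,16],[107,-30,12]]]).round(0).tolist())
t=cv2.imread("pics/t3.png")
c=cv2.resize(t[205:285,335:395],None,fx=5,fy=5,interpolation=cv2.INTER_CUBIC)
w=im[:,:,::-1]; o=np.zeros((420,800,3),np.uint8); o[:400,:300]=c; o[:,300:]=w[:,30:530]; cv2.imwrite("pics/c3.png",o)
```

```text
t 27.35 world [0.5605 0.1754 0.2189] lock mm [ -2.8 -29.  218.9] rot [-3.1408 -0.006   0.0256] F [ 0.3  0.2 -0.7] open 36.4 grip 0.0 q [ 0.17  0.43  1.3  -0.    1.4   1.72]
delta tool mm [-102.9  562.9   -2.1] roll -0.0294
[[280.0, 234.0], [280.0, 76.0]]
```

View pics/c3.png

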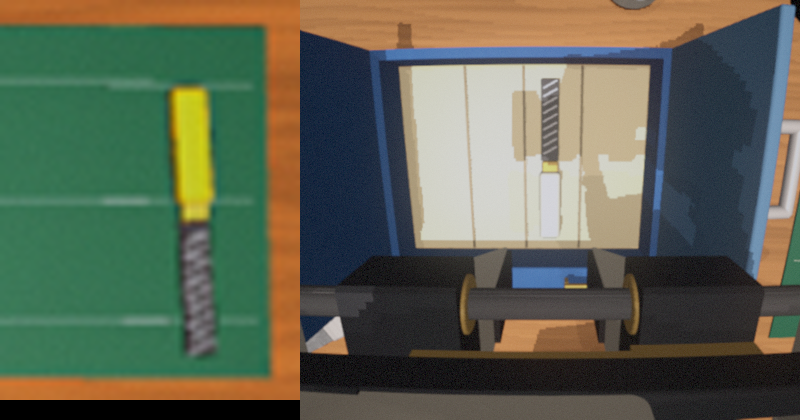

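Emit:
{"op": "step_arm", "data": {"commands": [{"translation":[-4,22,0],"roll":0},{"translation":[-6,35,0],"roll":0},{"translation":[-6,36,0],"roll":0},{"translation":[-6,36,0],"roll":0},{"translation":[-6,36,0],"roll":0},{"translation":[-7,36,0],"roll":0},{"translation":[-7,36,0],"roll":0},{"translation":[-7,36,0],"roll":0},{"translation":[-7,36,0],"roll":0},{"translation":[-7,36,0],"roll":0},{"translation":[-7,36,0],"roll":0},{"translation":[-7,36,0],"roll":0},{"translation":[-7,36,0],"roll":0},{"translation":[-7,36,0],"roll":0},{"translation":[-6,36,0],"roll":0},{"translation":[-5,28,0],"roll":0},{"translation":[0,0,0],"roll":-0.03},{"translation":[0,0,40],"roll":0},{"translation":[0,0,20],"roll":0},{"translation":[0,0,0],"roll":0}]}}

```text
time: 29.12
tool_pos: [0.4681, -0.3776, 0.149]
tool_rot: [-3.131, 0.009, 0.055]
contact_force: [-0.5, -0.1, -0.4]
opening: 0.0364
grip_force: 0.0
```

Run:
```python
from h import *
delta([.4717,-.3896,-.0312],.0555)
im=snap("wrist","w9").astype(int)
m=(im[:,:,0]>130)&(im[:,:,1]>90)&(im[:,:,2]<70); m[250:]=0; m[:40]=0
n,l,st,ce=cv2.connectedComponentsWithStats(m.astype(np.uint8)); i=1+np.argmax(st[1:,4])
v,u=np.nonzero(l==i); print(st[i], "rect",cv2.minAreaRect(np.c_[u,v].astype(np.float32)))
print(w2pix("wrist",[[.5389,-.3858,.013],[.4612,-.389,.013],[.3605,-.3957,.007]]).round(0).tolist())
```

```text
t 29.12 world [ 0.4681 -0.3776  0.149 ] lock mm [-109.3 -579.4  149. ] rot [-3.1315  0.0088  0.0549] F [-0.5 -0.1 -0.4] open 36.4 grip 0.0 q [-0.81  0.52  1.35 -0.    1.29  0.71]
delta tool mm [  4.5  14.  180.1] roll -0.0006
[ 299   40  141  148 8574] rect ((374.9516906738281, 102.10964965820312), (162.1015167236328, 115.44783782958984), 68.77234649658203)
[[292.0, 116.0], [290.0, 197.0], [290.0, 286.0]]
```

Emit:
{"op": "step_arm", "data": {"commands": [{"translation":[0,0,0],"roll":0},{"translation":[0,0,0],"roll":0},{"translation":[0,0,0],"roll":0}]}}

```text
time: 29.42
tool_pos: [0.472, -0.3808, 0.1578]
tool_rot: [3.139, -0.002, 0.056]
contact_force: [-0.1, -0.1, -0.0]
opening: 0.0367
grip_force: 0.0
```

Run:
```python
from h import *
delta([.4717,-.3896,-.0312],.0555)
im=snap("wrist","w10")
h=cv2.cvtColor(im,cv2.COLOR_RGB2HSV); m=((h[:,:,0]>21)&(h[:,:,0]<33)&(h[:,:,1]>140)&(h[:,:,2]>110)).astype(np.uint8); m[255:]=0
m=cv2.morphologyEx(m,cv2.MORPH_OPEN,np.ones((5,5)))
n,l,st,ce=cv2.connectedComponentsWithStats(m)
for i in range(1,n):
    if st[i,4]>300:
        v,u=np.nonzero(l==i); print(st[i],cv2.minAreaRect(np.c_[u,v].astype(np.float32)))
        print(u[v<v.min()+6].mean(),v.min(),u[v>v.max()-6].mean(),v.max())
print(w2pix("wrist",[[.5389,-.3858,.013],[.4612,-.389,.013],[.3605,-.3957,.007]]).round(0).tolist())
```

```text
t 29.42 world [ 0.472  -0.3808  0.1578] lock mm [-105.5 -582.7  157.8] rot [ 3.1394e+00 -1.8000e-03  5.5800e-02] F [-0.1 -0.1 -0. ] open 36.7 grip 0.0 q [-0.81  0.51  1.34 -0.    1.29  0.71]
delta tool mm [ -1.1   8.4 189. ] roll 0.0003
[ 274  121   25   81 1867] ((286.0, 161.0), (80.0, 24.0), 90.0)
286.1904761904762 121 285.5 201
[[288.0, 120.0], [287.0, 199.0], [287.0, 287.0]]
```

Emit:
{"op": "step_arm", "data": {"commands": [{"translation":[-1,4,20],"roll":0},{"translation":[0,3.5,30],"roll":0},{"translation":[0,0,35],"roll":0},{"translation":[0,0,35],"roll":0},{"translation":[0,0,28],"roll":0},{"translation":[0,0,20],"roll":0},{"translation":[0,0,10],"roll":0},{"translation":[0,0,6],"roll":0},{"translation":[0,0,4],"roll":0},{"translation":[0,0,0],"roll":0},{"translation":[0,0,0],"roll":0},{"translation":[0,0,0],"roll":0}]}}

```text
time: 30.47
tool_pos: [0.4714, -0.3886, -0.0303]
tool_rot: [3.14, -0.002, 0.056]
contact_force: [0.3, -0.5, 0.5]
opening: 0.0365
grip_force: 0.0
```

Emit:
{"op": "step_arm", "data": {"commands": [{"translation":[0,0,1],"roll":0},{"translation":[0,0,0],"roll":0},{"translation":[0,0,0],"roll":0},{"translation":[0,0,0],"roll":0},{"translation":[0,0,0],"roll":0},{"translation":[0,0,0],"roll":0},{"translation":[0,0,0],"roll":0},{"translation":[0,0,0],"roll":0}], "fingers": 0.1, "grip_force": 40}}

```text
time: 31.13
tool_pos: [0.4708, -0.388, -0.0323]
tool_rot: [3.141, -0.0, 0.056]
contact_force: [-0.7, 1.3, 4.8]
opening: 0.0238
grip_force: 40.0
```

Emit:
{"op": "step_arm", "data": {"commands": [{"translation":[0,0,-5],"roll":0},{"translation":[0,0,-15],"roll":0},{"translation":[0,0,-30],"roll":0},{"translation":[0,0,-35],"roll":0},{"translation":[0,0,-35],"roll":0},{"translation":[0,0,-35],"roll":0},{"translation":[0,0,-35],"roll":0},{"translation":[0,0,-35],"roll":0},{"translation":[0,0,-25],"roll":0},{"translation":[0,0,0],"roll":0}]}}

```text
time: 31.97
tool_pos: [0.4724, -0.3896, 0.2236]
tool_rot: [3.134, -0.007, 0.056]
contact_force: [0.9, 0.0, -0.4]
opening: 0.0239
grip_force: 40.0
```

Emit:
{"op": "step_arm", "data": {"commands": [{"translation":[0,0,0],"roll":-0.12},{"translation":[0,0,0],"roll":-0.12},{"translation":[0,0,0],"roll":-0.12},{"translation":[0,0,0],"roll":-0.12},{"translation":[0,0,0],"roll":-0.12},{"translation":[0,0,0],"roll":-0.12},{"translation":[0,0,0],"roll":-0.12},{"translation":[0,0,0],"roll":-0.12},{"translation":[0,0,0],"roll":-0.12},{"translation":[0,0,0],"roll":-0.12},{"translation":[0,0,0],"roll":-0.12},{"translation":[0,0,0],"roll":-0.12},{"translation":[0,0,0],"roll":-0.12},{"translation":[0,0,0],"roll":-0.12}]}}

```text
time: 33.13
tool_pos: [0.4702, -0.3873, 0.2156]
tool_rot: [-3.14, -0.002, 1.741]
contact_force: [-0.5, 0.2, -0.8]
opening: 0.0232
grip_force: 40.0
```

Emit:
{"op": "step_arm", "data": {"commands": [{"translation":[0,0,0],"roll":-0.12},{"translation":[0,0,0],"roll":-0.12},{"translation":[0,0,0],"roll":-0.12},{"translation":[0,0,0],"roll":-0.12},{"translation":[0,0,0],"roll":-0.12},{"translation":[0,0,0],"roll":-0.12},{"translation":[0,0,0],"roll":-0.12},{"translation":[0,0,0],"roll":-0.12},{"translation":[0,0,0],"roll":-0.12},{"translation":[0,0,0],"roll":-0.12},{"translation":[0,0,0],"roll":-0.12},{"translation":[0,0,0],"roll":-0.111},{"translation":[0,0,0],"roll":0},{"translation":[0,0,0],"roll":0},{"translation":[0,0,0],"roll":0}]}}

```text
time: 34.38
tool_pos: [0.4704, -0.3876, 0.2165]
tool_rot: [3.141, -0.001, -3.12]
contact_force: [-0.0, -0.7, -1.4]
opening: 0.0234
grip_force: 40.0
```

Run:
```python
from h import *
delta(l2w([-.007,.030,.22]),.0256-np.pi)
```

```text
t 34.38 world [ 0.4704 -0.3876  0.2165] lock mm [-107.2 -589.5  216.5] rot [ 3.1407e+00 -9.0000e-04 -3.1200e+00] F [-0.  -0.7 -1.4] open 23.4 grip 40.0 q [-0.81  0.48  1.22 -0.    1.44 -2.41]
delta tool mm [-97.7 619.8  -3. ] roll -0.0040
```

Emit:
{"op": "step_arm", "data": {"commands": [{"translation":[-3,20,-3],"roll":-0.003},{"translation":[-5,33,0],"roll":0},{"translation":[-6,36,0],"roll":0},{"translation":[-6,36,0],"roll":0},{"translation":[-6,36,0],"roll":0},{"translation":[-6,36,0],"roll":0},{"translation":[-6,36,0],"roll":0},{"translation":[-6,36,0],"roll":0},{"translation":[-6,36,0],"roll":0},{"translation":[-6,36,0],"roll":0},{"translation":[-6,36,0],"roll":0},{"translation":[-6,36,0],"roll":0},{"translation":[-6,36,0],"roll":0},{"translation":[-6,36,0],"roll":0},{"translation":[-6,36,0],"roll":0},{"translation":[-5,36,0],"roll":0},{"translation":[-4,36,0],"roll":0},{"translation":[-3,26,0],"roll":0},{"translation":[0,0,0],"roll":0},{"translation":[0,0,0],"roll":0}]}}

```text
time: 36.05
tool_pos: [0.5509, 0.2349, 0.2195]
tool_rot: [-3.141, -0.001, -3.113]
contact_force: [-0.6, 0.0, -1.7]
opening: 0.0237
grip_force: 40.0
```

Emit:
{"op": "step_arm", "data": {"commands": [{"translation":[0,0,0],"roll":0},{"translation":[0,0,0],"roll":0},{"translation":[0,0,0],"roll":0}]}}

```text
time: 36.3
tool_pos: [0.5516, 0.2324, 0.2203]
tool_rot: [-3.141, 0.0, -3.116]
contact_force: [-0.1, -0.3, -2.4]
opening: 0.0236
grip_force: 40.0
```

Run:
```python
from h import *
delta(l2w([-.007,.030,-.028]),.0256-np.pi)
im=snap("wrist","w11")
h=cv2.cvtColor(im,cv2.COLOR_RGB2HSV); m=((h[:,:,0]>21)&(h[:,:,0]<33)&(h[:,:,1]>140)&(h[:,:,2]>110)).astype(np.uint8)
m=cv2.morphologyEx(m,cv2.MORPH_OPEN,np.ones((5,5)))
n,l,st,ce=cv2.connectedComponentsWithStats(m)
print([st[i].tolist() for i in range(1,n) if st[i,4]>150])
```

```text
t 36.3 world [0.5516 0.2324 0.2203] lock mm [-10.2  28.2 220.3] rot [-3.1413e+00  1.0000e-04 -3.1159e+00] F [-0.1 -0.3 -2.4] open 23.6 grip 40.0 q [ 0.27  0.46  1.25 -0.    1.43 -1.33]
delta tool mm [ -3.2   1.8 248.3] roll 0.0001
[[252, 159, 54, 129, 4230]]
```

View pics/w11.png

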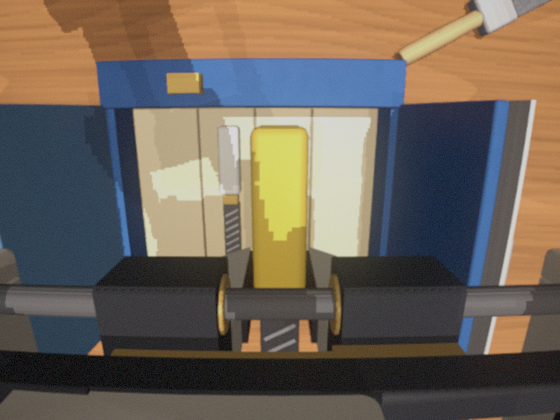

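The view shows the yellow rasp still held, handle toward the rail, with the white one lying clear at (230,190). I'll lower it.

Emit:
{"op": "step_arm", "data": {"commands": [{"translation":[-3,2,25],"roll":0},{"translation":[0,0,35],"roll":0},{"translation":[0,0,35],"roll":0},{"translation":[0,0,35],"roll":0},{"translation":[0,0,30],"roll":0},{"translation":[0,0,25],"roll":0},{"translation":[0,0,20],"roll":0},{"translation":[0,0,15],"roll":0},{"translation":[0,0,10],"roll":0},{"translation":[0,0,5],"roll":0},{"translation":[0,0,4],"roll":0},{"translation":[0,0,3],"roll":0},{"translation":[0,0,2],"roll":0},{"translation":[0,0,2],"roll":0},{"translation":[0,0,0],"roll":0},{"translation":[0,0,0],"roll":0},{"translation":[0,0,0],"roll":0}]}}

```text
time: 37.77
tool_pos: [0.5546, 0.2358, -0.0254]
tool_rot: [3.142, 0.001, -3.114]
contact_force: [0.9, -0.6, -1.9]
opening: 0.0237
grip_force: 40.0
```

Run:
```python
from h import *
delta(l2w([-.007,.030,-.0285]),.0256-np.pi)
```

```text
t 37.77 world [ 0.5546  0.2358 -0.0254] lock mm [ -7.1  31.6 -25.4] rot [ 3.1415e+00  7.0000e-04 -3.1136e+00] F [ 0.9 -0.6 -1.9] open 23.7 grip 40.0 q [ 0.27  0.71  1.54 -0.    0.89 -1.32]
delta tool mm [-0.1 -1.6  3.1] roll 0.0023
```

Emit:
{"op": "step_arm", "data": {"commands": [{"translation":[0,0,1.5],"roll":0},{"translation":[0,0,1.5],"roll":0},{"translation":[0,0,1],"roll":0},{"translation":[0,0,0],"roll":0},{"translation":[0,0,0],"roll":0}]}}

```text
time: 38.18
tool_pos: [0.5544, 0.2358, -0.0293]
tool_rot: [-3.142, 0.0, -3.114]
contact_force: [-2.4, -0.9, 5.3]
opening: 0.0235
grip_force: 40.0
```

Emit:
{"op": "step_arm", "data": {"commands": [{"translation":[0,0,0],"roll":0},{"translation":[0,0,0],"roll":0},{"translation":[0,0,0],"roll":0},{"translation":[0,0,0],"roll":0},{"translation":[0,0,-15],"roll":0},{"translation":[0,0,-30],"roll":0},{"translation":[0,0,-40],"roll":0},{"translation":[0,0,-40],"roll":0},{"translation":[0,0,-40],"roll":0},{"translation":[0,0,-40],"roll":0},{"translation":[0,0,-40],"roll":0},{"translation":[0,0,0],"roll":0},{"translation":[0,0,0],"roll":0},{"translation":[0,0,0],"roll":0}], "fingers": 0.38}}

```text
time: 39.35
tool_pos: [0.554, 0.2356, 0.2145]
tool_rot: [-3.141, -0.001, -3.114]
contact_force: [-0.2, -0.2, -1.1]
opening: 0.0347
grip_force: 0.0
```

Run:
```python
from h import *
delta(l2w([.035,-.198,.222]),.0256-np.pi)
im=snap("wrist","w12")
h=cv2.cvtColor(im,cv2.COLOR_RGB2HSV); m=((h[:,:,0]>21)&(h[:,:,0]<33)&(h[:,:,1]>140)&(h[:,:,2]>110)).astype(np.uint8)
m=cv2.morphologyEx(m,cv2.MORPH_OPEN,np.ones((3,3)))
n,l,st,ce=cv2.connectedComponentsWithStats(m)
print([st[i].tolist() for i in range(1,n) if st[i,4]>100])
print(w2pix("wrist",[l2w(np.array(q)/1000) for q in [[-75,31,16],[3,31,16],[-75,-30,16],[3,-30,16],[-111,-60,84]]]).round(0).tolist())
```

```text
t 39.35 world [0.554  0.2356 0.2145] lock mm [ -7.7  31.4 214.5] rot [-3.1413e+00 -8.0000e-04 -3.1137e+00] F [-0.2 -0.2 -1.1] open 34.7 grip 0.0 q [ 0.27  0.47  1.25 -0.    1.42 -1.32]
delta tool mm [ -42.2 -229.5   -7.5] roll 0.0023
[]
[[279.0, 121.0], [279.0, 190.0], [224.0, 121.0], [226.0, 190.0], [177.0, 81.0]]
```

Run:
```python
import cv2
im=cv2.imread("pics/w12.png").astype(int)
for v in range(100,270,8): print(v,im[v,279,::-1],im[v,226,::-1])
for v in (150,220): print(v,[im[v,u,::-1].tolist() for u in range(262,300,4)])
```

```text
100 [ 87 126 179] [ 87 122 174]
108 [195 179 149] [183 167 138]
116 [210 211 204] [209 209 190]
124 [209 210 111] [166 161 149]
132 [210 211 108] [180 174 161]
140 [211 211 106] [182 175 164]
148 [211 211 105] [181 174 164]
156 [210 209 102] [182 173 162]
164 [211 208 101] [180 175 162]
172 [211 209 103] [180 175 162]
180 [210 204  97] [180 176 163]
188 [198 175  82] [179 173 162]
196 [208 192 114] [185 154  92]
204 [93 90 79] [103  92  76]
212 [95 91 83] [138 132 126]
220 [93 88 79] [144 136 131]
228 [101  96  89] [140 130 127]
236 [128 121 117] [118 110 106]
244 [141 135 131] [104  98  94]
252 [119 114 108] [109 101  86]
260 [120 112 110] [107  99  86]
268 [146 144 127] [108 105  91]
150 [[212, 212, 189], [201, 197, 174], [206, 186, 91], [211, 210, 104], [211, 209, 103], [211, 211, 105], [211, 210, 105], [196, 186, 158], [210, 212, 198], [209, 209, 187]]
220 [[190, 172, 135], [191, 174, 138], [167, 150, 117], [106, 101, 96], [94, 87, 81], [169, 161, 158], [168, 162, 158], [192, 181, 147], [190, 172, 138], [189, 173, 140]]
```

Emit:
{"op": "step_arm", "data": {"commands": [{"translation":[0,0,-20],"roll":0.002},{"translation":[-5,-25,0],"roll":0},{"translation":[-6,-34,0],"roll":0},{"translation":[-6,-34,0],"roll":0},{"translation":[-6,-34,0],"roll":0},{"translation":[-6,-34,0],"roll":0},{"translation":[-6,-34,0],"roll":0},{"translation":[-7,-34,0],"roll":0},{"translation":[0,0,0],"roll":0},{"translation":[0,0,0],"roll":0},{"translation":[0,0,0],"roll":0},{"translation":[0,0,0],"roll":0}], "fingers": 0.17}}

```text
time: 40.4
tool_pos: [0.6018, 0.0091, 0.2343]
tool_rot: [3.141, -0.002, -3.114]
contact_force: [-0.0, -0.0, -0.5]
opening: 0.0159
grip_force: 0.0
```

Run:
```python
from h import *
delta(l2w([.035,-.1993,.1216]),.0256-np.pi)
im=snap("wrist","w13")
t=1.66; y=-(150-125*np.cos(t)+37*np.sin(t)); z=60+125*np.sin(t)+37*np.cos(t)
print(y,z); print("bar ends",w2pix("wrist",[l2w(np.array(q)/1000) for q in [[5,y,z],[35,y,z],[65,y,z]]]).round(1).tolist())
print("TCPproj",w2pix("wrist",[observe()["tool_pos"]+[0,0,.038],observe()["tool_pos"]+[0,0,.057]]).round(1).tolist())
for v in (190,200,210,220,230): print(v,[int(im[v,u].mean()) for u in range(200,360,4)])
```

```text
t 40.4 world [0.6018 0.0091 0.2343] lock mm [  34.3 -196.2  234.3] rot [ 3.1410e+00 -1.7000e-03 -3.1145e+00] F [-0.  -0.  -0.5] open 15.9 grip 0.0 q [-0.11  0.46  1.21  0.    1.47 -1.71]
delta tool mm [ -0.9  -3.2 112.7] roll 0.0015
-197.98856474396925 181.2068383129181
bar ends [[276.3, 177.0], [276.3, 216.7], [276.3, 254.0]]
TCPproj [[278.7, 267.6], [278.7, 285.5]]
190 [126, 124, 125, 124, 128, 129, 129, 124, 127, 130, 131, 130, 112, 88, 82, 82, 80, 87, 119, 121, 105, 81, 82, 83, 85, 83, 87, 90, 87, 78, 74, 150, 152, 158, 171, 191, 189, 191, 191, 189]
200 [108, 108, 88, 86, 87, 84, 83, 80, 101, 98, 101, 96, 81, 83, 88, 84, 85, 86, 120, 122, 103, 85, 83, 80, 82, 91, 85, 85, 87, 75, 89, 152, 154, 154, 186, 189, 187, 188, 189, 190]
210 [90, 93, 89, 88, 87, 89, 88, 93, 93, 90, 87, 91, 93, 96, 92, 93, 92, 87, 119, 122, 103, 82, 81, 83, 82, 80, 84, 80, 86, 66, 98, 149, 150, 153, 184, 188, 188, 188, 190, 186]
220 [86, 88, 85, 85, 85, 82, 86, 83, 89, 89, 86, 88, 84, 85, 87, 87, 90, 88, 113, 121, 100, 79, 85, 81, 84, 84, 84, 79, 82, 64, 81, 112, 112, 100, 190, 188, 187, 188, 188, 187]
230 [89, 88, 88, 87, 88, 86, 89, 90, 87, 89, 88, 93, 88, 85, 87, 92, 91, 91, 114, 120, 99, 83, 81, 82, 84, 86, 83, 85, 85, 60, 110, 135, 114, 111, 186, 187, 186, 187, 187, 186]
```

View pics/w13.png

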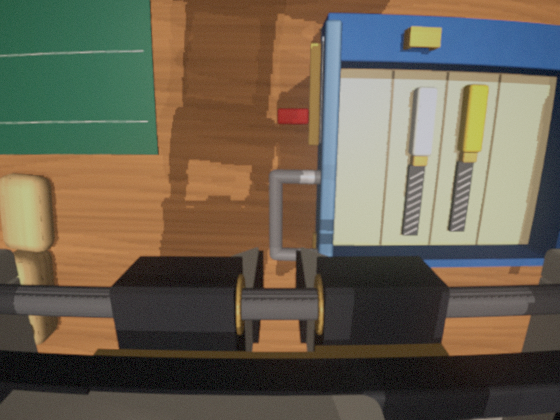

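The last picture shows both rasps flat side by side (white at (420,160), yellow at (465,160)) and the passive leaf's bar at (276,215), as predicted. I'll grip the bar.

Emit:
{"op": "step_arm", "data": {"commands": [{"translation":[-1,-1.8,10],"roll":0},{"translation":[0,0,20],"roll":0},{"translation":[0,0,25],"roll":0},{"translation":[0,0,20],"roll":0},{"translation":[0,0,15],"roll":0},{"translation":[0,0,12],"roll":0},{"translation":[0,0,10],"roll":0},{"translation":[0,0,0],"roll":0},{"translation":[0,0,0],"roll":0}]}}

```text
time: 41.2
tool_pos: [0.6031, 0.0066, 0.1228]
tool_rot: [3.142, -0.001, -3.115]
contact_force: [0.4, 0.5, -0.1]
opening: 0.0154
grip_force: 0.0
```

Emit:
{"op": "step_arm", "data": {"commands": [{"translation":[0,0,0],"roll":0},{"translation":[0,0,0],"roll":0},{"translation":[0,0,0],"roll":0},{"translation":[0,0,0],"roll":0},{"translation":[0,0,0],"roll":0}], "fingers": 0.0, "grip_force": 20}}

```text
time: 41.62
tool_pos: [0.6039, 0.0063, 0.1241]
tool_rot: [3.142, 0.002, -3.116]
contact_force: [0.5, 0.9, 2.7]
opening: 0.0088
grip_force: 20.0
```

Run:
```python
from h import *
delta(l2w([.035,-.1993,.1216]),.0256-np.pi)
```

```text
t 41.62 world [0.6039 0.0063 0.1241] lock mm [  36.3 -199.1  124.1] rot [ 3.1415e+00  1.9000e-03 -3.1156e+00] F [0.5 0.9 2.7] open 8.8 grip 20.0 q [-0.12  0.54  1.39  0.    1.21 -1.71]
delta tool mm [ 1.3 -0.2  2.5] roll 0.0004
```

Emit:
{"op": "step_arm", "data": {"commands": [{"translation":[0,10.2,-3.6],"roll":0},{"translation":[0,10.5,-2.7],"roll":0},{"translation":[0,10.7,-1.8],"roll":0},{"translation":[0,10.8,-0.9],"roll":0},{"translation":[0,10.8,0],"roll":0},{"translation":[0,10.8,0.9],"roll":0},{"translation":[0,10.7,1.8],"roll":0},{"translation":[0,10.5,2.6],"roll":0},{"translation":[0,10.2,3.5],"roll":0},{"translation":[0,9.9,4.3],"roll":0},{"translation":[0,0,0],"roll":0}]}}

```text
time: 42.53
tool_pos: [0.6009, 0.1144, 0.1178]
tool_rot: [3.14, 0.001, -3.114]
contact_force: [6.7, 3.4, -1.7]
opening: 0.0091
grip_force: 20.0
```

Emit:
{"op": "step_arm", "data": {"commands": [{"translation":[0,9.5,5.1],"roll":0},{"translation":[0,9.1,5.9],"roll":0},{"translation":[0,8.5,6.6],"roll":0},{"translation":[0,8,7.3],"roll":0},{"translation":[0,7.3,8],"roll":0},{"translation":[0,6.6,8.5],"roll":0},{"translation":[0,5.9,9.1],"roll":0},{"translation":[0,5.1,9.5],"roll":0},{"translation":[0,4.3,9.9],"roll":0},{"translation":[0,3.5,9],"roll":0},{"translation":[0,0,2],"roll":0},{"translation":[0,0,1],"roll":0},{"translation":[0,0,0],"roll":0},{"translation":[0,0,0],"roll":0}]}}

```text
time: 43.7
tool_pos: [0.5986, 0.1804, 0.0366]
tool_rot: [3.14, -0.0, -3.116]
contact_force: [4.1, 4.4, 0.8]
opening: 0.0092
grip_force: 20.0
```

Run:
```python
from h import *
delta(l2w([.035,-.025,.039]),.0256-np.pi)
```

```text
t 43.7 world [0.5986 0.1804 0.0366] lock mm [ 35.5 -24.9  36.6] rot [ 3.1398e+00 -2.0000e-04 -3.1159e+00] F [4.1 4.4 0.8] open 9.2 grip 20.0 q [ 0.17  0.67  1.42  0.    1.06 -1.43]
delta tool mm [ 0.5 -0.1 -2.4] roll 0.0001
```

Emit:
{"op": "step_arm", "data": {"commands": [{"translation":[0,0,2],"roll":0},{"translation":[0,0,2],"roll":0},{"translation":[0,0,1],"roll":0},{"translation":[0,0,0],"roll":0},{"translation":[0,0,0],"roll":0}]}}

```text
time: 44.12
tool_pos: [0.5993, 0.1805, 0.0354]
tool_rot: [3.14, 0.003, -3.116]
contact_force: [-3.6, 3.2, 22.9]
opening: 0.0089
grip_force: 20.0
```

Run:
```python
from h import *
delta(l2w([-.0395,-.059,.14]),.0256-np.pi)
```

```text
t 44.12 world [0.5993 0.1805 0.0354] lock mm [ 36.1 -24.9  35.4] rot [ 3.1395e+00  2.9000e-03 -3.1157e+00] F [-3.6  3.2 22.9] open 8.9 grip 20.0 q [ 0.17  0.67  1.42  0.    1.05 -1.43]
delta tool mm [  75.4  -33.9 -104.9] roll 0.0003
```

Emit:
{"op": "step_arm", "data": {"commands": [{"translation":[0,0,-4],"roll":0},{"translation":[0,0,0],"roll":0},{"translation":[0,0,0],"roll":0},{"translation":[0,0,0],"roll":0},{"translation":[0,0,0],"roll":0},{"translation":[0,0,-15],"roll":0},{"translation":[0,0,-30],"roll":0},{"translation":[0,0,-35],"roll":0},{"translation":[0,0,-25],"roll":0},{"translation":[25,-11,0],"roll":0},{"translation":[25,-11,0],"roll":0},{"translation":[25,-12,0],"roll":0},{"translation":[0,0,0],"roll":0},{"translation":[0,0,0],"roll":0},{"translation":[0,0,0],"roll":0}], "fingers": 0.42}}

```text
time: 45.37
tool_pos: [0.5254, 0.1431, 0.1412]
tool_rot: [3.142, 0.001, -3.116]
contact_force: [0.0, -0.6, -0.5]
opening: 0.0388
grip_force: 0.0
```

```bash
cat > tab.py <<'E'
from h import *
import sys
im=snap("wrist",sys.argv[1])
h=cv2.cvtColor(im,cv2.COLOR_RGB2HSV); m=(((h[:,:,0]>170)|(h[:,:,0]<5))&(h[:,:,1]>120)&(h[:,:,2]>60)).astype(np.uint8)
n,l,st,ce=cv2.connectedComponentsWithStats(m)
for i in range(1,n):
    if st[i,4]>30: print("red",st[i].tolist(),ce[i].round(1), [(v,im[v,int(ce[i][0])].tolist()) for v in range(st[i,1],st[i,1]+st[i,3]+2,3)])
for x in (-39.5,-62): print(x,w2pix("wrist",[l2w(np.array(q)/1000) for q in [[x-6,-60,93.5],[x+6,-60,93.5],[x,-60+12,93.5],[x,-72,93.5]]]).round(0).tolist())
E
python3 tab.py w14; python3 -c "
from h import *
delta(l2w([-.0395,-.060,.045]),.0256-np.pi)"
```

```text
red [264, 206, 32, 23, 651] [279.5 217.2] [(206, [122, 78, 54]), (209, [100, 46, 51]), (212, [107, 45, 51]), (215, [150, 53, 51]), (218, [155, 54, 55]), (221, [151, 52, 52]), (224, [151, 50, 51]), (227, [139, 50, 50]), (230, [149, 120, 73])]
-39.5 [[279.0, 209.0], [279.0, 224.0], [296.0, 216.0], [263.0, 216.0]]
-62 [[279.0, 178.0], [279.0, 194.0], [296.0, 186.0], [262.0, 186.0]]
t 45.42 world [0.5257 0.1433 0.1411] lock mm [-38.4 -60.2 141.1] rot [ 3.1415e+00  7.0000e-04 -3.1158e+00] F [0.3 0.2 0.1] open 38.5 grip 0.0 q [ 0.13  0.42  1.54  0.    1.18 -1.47]
delta tool mm [ 1.2  0.2 96.1] roll 0.0002
```

Emit:
{"op": "step_arm", "data": {"commands": [{"translation":[0,0,20],"roll":0},{"translation":[0,0,25],"roll":0},{"translation":[0,0,20],"roll":0},{"translation":[0,0,13],"roll":0},{"translation":[0,0,10],"roll":0},{"translation":[0,0,8],"roll":0},{"translation":[0,0,0],"roll":0},{"translation":[0,0,0],"roll":0}]}}

```text
time: 46.08
tool_pos: [0.5252, 0.1432, 0.0452]
tool_rot: [-3.142, 0.0, -3.116]
contact_force: [0.9, -0.8, 0.5]
opening: 0.0388
grip_force: 0.0
```

Emit:
{"op": "step_arm", "data": {"commands": [{"translation":[0,0,0],"roll":0},{"translation":[0,0,0],"roll":0},{"translation":[0,0,0],"roll":0},{"translation":[0,0,0],"roll":0},{"translation":[0,0,0],"roll":0},{"translation":[0,0,0],"roll":0}], "fingers": 0.1, "grip_force": 25}}

```text
time: 46.58
tool_pos: [0.5254, 0.1434, 0.046]
tool_rot: [3.141, 0.002, -3.116]
contact_force: [0.3, 2.2, 4.5]
opening: 0.0236
grip_force: 25.0
```

Emit:
{"op": "step_arm", "data": {"commands": [{"translation":[3,0,0],"roll":0},{"translation":[3,0,0],"roll":0},{"translation":[3,0,0],"roll":0},{"translation":[3,0,0],"roll":0},{"translation":[3,0,0],"roll":0},{"translation":[3,0,0],"roll":0},{"translation":[3,0,0],"roll":0},{"translation":[3,0,0],"roll":0},{"translation":[2,0,0],"roll":0},{"translation":[0,0,0],"roll":0},{"translation":[0,0,0],"roll":0},{"translation":[0,0,0],"roll":0}]}}

```text
time: 47.58
tool_pos: [0.5003, 0.1428, 0.046]
tool_rot: [3.141, 0.004, -3.116]
contact_force: [4.2, 3.4, 4.4]
opening: 0.0236
grip_force: 25.0
```

```bash
python3 -c "
from h import *
delta(l2w([-.062,-.060,.045]),.0256-np.pi)"
```

```text
t 47.58 world [0.5003 0.1428 0.046 ] lock mm [-63.7 -60.   46. ] rot [ 3.1409  0.004  -3.1158] F [4.2 3.4 4.4] open 23.6 grip 25.0 q [ 0.13  0.49  1.73  0.    0.92 -1.47]
delta tool mm [-1.7  0.   1. ] roll 0.0002
```

Emit:
{"op": "step_arm", "data": {"commands": [{"translation":[2,0,0],"roll":0},{"translation":[2,0,0],"roll":0},{"translation":[0,0,0],"roll":0},{"translation":[0,0,0],"roll":0},{"translation":[0,0,0],"roll":0}]}}

```text
time: 48.0
tool_pos: [0.5003, 0.1427, 0.0463]
tool_rot: [3.14, 0.012, -3.116]
contact_force: [15.1, 3.5, -4.2]
opening: 0.024
grip_force: 25.0
```

Emit:
{"op": "step_arm", "data": {"commands": [{"translation":[-2,0,0],"roll":0},{"translation":[0,0,0],"roll":0},{"translation":[0,0,0],"roll":0},{"translation":[0,0,0],"roll":0},{"translation":[0,0,0],"roll":0},{"translation":[0,0,-10],"roll":0},{"translation":[0,0,-25],"roll":0},{"translation":[0,0,-30],"roll":0},{"translation":[0,0,-30],"roll":0},{"translation":[0,0,0],"roll":0},{"translation":[0,0,0],"roll":0},{"translation":[0,0,0],"roll":0}], "fingers": 0.42}}

```text
time: 49.0
tool_pos: [0.4963, 0.1423, 0.1402]
tool_rot: [-3.141, -0.0, -3.116]
contact_force: [0.2, -0.5, 0.1]
opening: 0.0387
grip_force: 0.0
```

```bash
python3 tab.py w15; python3 -c "
from h import *
delta(l2w([.035,.1985,.235]),.0256-np.pi)"
```

```text
red [264, 212, 32, 22, 662] [279.6 223. ] [(212, [104, 56, 51]), (215, [95, 35, 35]), (218, [101, 38, 41]), (221, [149, 48, 51]), (224, [155, 46, 51]), (227, [155, 55, 54]), (230, [154, 50, 51]), (233, [141, 48, 48])]
-39.5 [[280.0, 248.0], [280.0, 263.0], [296.0, 255.0], [264.0, 255.0]]
-62 [[280.0, 219.0], [280.0, 235.0], [296.0, 227.0], [263.0, 227.0]]
t 49.05 world [0.4959 0.1422 0.1395] lock mm [-68.2 -60.5 139.5] rot [-3.1413e+00 -1.7000e-03 -3.1156e+00] F [ 0.6 -0.4 -0.3] open 38.4 grip 0.0 q [ 0.13  0.37  1.62 -0.    1.15 -1.47]
delta tool mm [-103.1  258.9  -95.8] roll 0.0004
```

Emit:
{"op": "step_arm", "data": {"commands": [{"translation":[0,0,-30],"roll":0},{"translation":[0,0,-36],"roll":0},{"translation":[0,0,-30],"roll":0},{"translation":[-10,25,0],"roll":0},{"translation":[-13,33,0],"roll":0},{"translation":[-13,33,0],"roll":0},{"translation":[-13,33,0],"roll":0},{"translation":[-13,33,0],"roll":0},{"translation":[-13,33,0],"roll":0},{"translation":[-13,33,0],"roll":0},{"translation":[-13,33,0],"roll":0},{"translation":[0,0,0],"roll":0},{"translation":[0,0,0],"roll":0},{"translation":[0,0,0],"roll":0},{"translation":[0,0,0],"roll":0}], "fingers": 0.17}}

```text
time: 50.3
tool_pos: [0.5909, 0.3996, 0.236]
tool_rot: [-3.141, -0.001, -3.117]
contact_force: [-0.2, -0.1, 0.0]
opening: 0.0154
grip_force: 0.0
```

Run:
```python
from h import *
delta(l2w([.035,.1985,.1285]),.0256-np.pi)
im=snap("wrist","w16")
for t in (1.6,1.66,1.72):
    y=(150-125*np.cos(t)+37*np.sin(t)); z=60+125*np.sin(t)+37*np.cos(t)
    print(t,round(y,1),round(z,1),w2pix("wrist",[l2w(np.array(q)/1000) for q in [[5,y,z],[35,y,z],[65,y,z]]]).round(1).tolist())
for v in (190,200,210,220,230): print(v,[int(im[v,u].mean()) for u in range(240,330,3)])
```

```text
t 50.3 world [0.5909 0.3996 0.236 ] lock mm [ 33.4 194.4 236. ] rot [-3.1408e+00 -8.0000e-04 -3.1167e+00] F [-0.2 -0.1  0. ] open 15.4 grip 0.0 q [ 0.49  0.7   0.79 -0.    1.65 -1.11]
delta tool mm [ -1.7   4.2 107.5] roll -0.0007
1.6 190.6 183.9 [[273.8, 178.2], [274.0, 217.9], [274.1, 255.2]]
1.66 198.0 181.2 [[283.9, 177.6], [283.8, 216.9], [283.6, 253.9]]
1.72 205.2 178.1 [[293.5, 176.8], [293.1, 215.8], [292.7, 252.4]]
190 [189, 99, 118, 121, 122, 91, 87, 86, 125, 126, 126, 125, 134, 161, 171, 149, 118, 126, 127, 127, 124, 117, 117, 114, 117, 117, 119, 116, 119, 119]
200 [188, 115, 95, 91, 93, 93, 88, 88, 88, 89, 88, 101, 132, 163, 170, 151, 108, 86, 84, 83, 86, 85, 86, 105, 123, 121, 122, 124, 124, 123]
210 [189, 132, 82, 85, 88, 88, 86, 89, 90, 85, 87, 86, 103, 113, 112, 101, 82, 87, 92, 90, 89, 87, 90, 94, 125, 120, 122, 124, 123, 122]
220 [131, 109, 81, 85, 84, 83, 84, 81, 83, 89, 101, 115, 100, 113, 114, 102, 84, 85, 90, 85, 84, 84, 80, 103, 122, 124, 119, 122, 123, 123]
230 [125, 114, 73, 77, 80, 79, 81, 80, 76, 83, 110, 111, 99, 114, 113, 103, 77, 83, 80, 84, 80, 85, 81, 102, 117, 116, 116, 117, 117, 116]
```

Emit:
{"op": "step_arm", "data": {"commands": [{"translation":[-1.5,1.5,10],"roll":0},{"translation":[0,0,20],"roll":0},{"translation":[0,0,25],"roll":0},{"translation":[0,0,20],"roll":0},{"translation":[0,0,15],"roll":0},{"translation":[0,0,10],"roll":0},{"translation":[0,0,8],"roll":0},{"translation":[0,0,0],"roll":0},{"translation":[0,0,0],"roll":0}]}}

```text
time: 51.1
tool_pos: [0.5925, 0.402, 0.1283]
tool_rot: [-3.141, -0.0, -3.116]
contact_force: [-0.5, 0.6, 0.9]
opening: 0.0156
grip_force: 0.2
```

Emit:
{"op": "step_arm", "data": {"commands": [{"translation":[0,0,0],"roll":0},{"translation":[0,0,0],"roll":0},{"translation":[0,0,0],"roll":0},{"translation":[0,0,0],"roll":0},{"translation":[0,0,0],"roll":0}], "fingers": 0.0, "grip_force": 20}}

```text
time: 51.52
tool_pos: [0.5928, 0.4017, 0.1282]
tool_rot: [-3.141, 0.0, -3.116]
contact_force: [0.1, -4.5, -1.6]
opening: 0.0092
grip_force: 22.1
```

Run:
```python
from h import *
delta(l2w([.035,.1957,.1285]),.0256-np.pi)
```

```text
t 51.52 world [0.5928 0.4017 0.1282] lock mm [ 35.3 196.4 128.2] rot [-3.1405  0.     -3.1161] F [ 0.1 -4.5 -1.6] open 9.2 grip 22.1 q [ 0.49  0.75  0.98 -0.    1.41 -1.11]
delta tool mm [ 0.3 -0.7 -0.3] roll -0.0001
```

Emit:
{"op": "step_arm", "data": {"commands": [{"translation":[0,-8.5,-3],"roll":0},{"translation":[0,-10.5,-2.7],"roll":0},{"translation":[0,-10.7,-1.8],"roll":0},{"translation":[0,-10.8,-0.9],"roll":0},{"translation":[0,-10.8,0],"roll":0},{"translation":[0,-10.8,0.9],"roll":0},{"translation":[0,-10.7,1.8],"roll":0},{"translation":[0,-10.5,2.6],"roll":0},{"translation":[0,-10.2,3.5],"roll":0},{"translation":[0,-9.9,4.3],"roll":0},{"translation":[0,0,0],"roll":0}]}}

```text
time: 52.43
tool_pos: [0.5952, 0.2955, 0.1222]
tool_rot: [-3.138, -0.002, -3.118]
contact_force: [-0.0, -4.4, 2.0]
opening: 0.0093
grip_force: 20.0
```

Emit:
{"op": "step_arm", "data": {"commands": [{"translation":[0,-9.5,5.1],"roll":0},{"translation":[0,-9.1,5.9],"roll":0},{"translation":[0,-8.5,6.6],"roll":0},{"translation":[0,-8,7.3],"roll":0},{"translation":[0,-7.3,8],"roll":0},{"translation":[0,-6.6,8.5],"roll":0},{"translation":[0,-5.9,9.1],"roll":0},{"translation":[0,-5.1,9.5],"roll":0},{"translation":[0,-4.3,9.9],"roll":0},{"translation":[0,-3.5,9],"roll":0},{"translation":[0,0,2],"roll":0},{"translation":[0,0,2],"roll":0},{"translation":[0,0,1],"roll":0},{"translation":[0,0,0],"roll":0},{"translation":[0,0,0],"roll":0}]}}

```text
time: 53.68
tool_pos: [0.5968, 0.2302, 0.0412]
tool_rot: [-3.14, 0.0, -3.115]
contact_force: [-7.8, -3.6, 15.4]
opening: 0.009
grip_force: 20.0
```

Run:
```python
from h import *
delta(l2w([.035,.025,.043]),.0256-np.pi)
```

```text
t 53.68 world [0.5968 0.2302 0.0412] lock mm [34.9 25.  41.2] rot [-3.1399e+00  1.0000e-04 -3.1153e+00] F [-7.8 -3.6 15.4] open 9.0 grip 20.0 q [ 0.25  0.68  1.37 -0.    1.09 -1.35]
delta tool mm [-0.1  0.  -1.8] roll 0.0007
```

Emit:
{"op": "step_arm", "data": {"commands": [{"translation":[0,0,1],"roll":0},{"translation":[0,0,1],"roll":0},{"translation":[0,0,0],"roll":0},{"translation":[0,0,-4],"roll":0},{"translation":[0,0,0],"roll":0}]}}

```text
time: 54.1
tool_pos: [0.597, 0.2305, 0.0417]
tool_rot: [-3.14, 0.0, -3.115]
contact_force: [-0.6, -2.9, 0.5]
opening: 0.0094
grip_force: 20.0
```

Emit:
{"op": "step_arm", "data": {"commands": [{"translation":[0,0,0],"roll":0},{"translation":[0,0,0],"roll":0},{"translation":[0,0,0],"roll":0},{"translation":[0,0,0],"roll":0},{"translation":[0,0,-15],"roll":0},{"translation":[0,0,-30],"roll":0},{"translation":[0,0,-40],"roll":0},{"translation":[0,0,-40],"roll":0},{"translation":[0,0,-30],"roll":0},{"translation":[-40,0,0],"roll":0},{"translation":[0,0,0],"roll":0},{"translation":[0,0,0],"roll":0},{"translation":[0,0,0],"roll":0}], "fingers": 0.35}}

```text
time: 55.18
tool_pos: [0.6365, 0.2322, 0.1953]
tool_rot: [-3.141, -0.002, -3.116]
contact_force: [-0.2, 0.0, -0.5]
opening: 0.0319
grip_force: 0.0
```

```bash
python3 - <<'E'
from h import *
delta(l2w([.035,.025,.043]),.0256-np.pi)
im=snap("wrist","w17")
p=w2pix("wrist",[l2w(np.array(q)/1000) for q in [[35,25,97],[35,-25,97],[35,31.5,102-5],[35,0,70],[35,-13,70],[-62,-60,93.5]]]); print(p.round(1).tolist())
v=int(round(p[0,1])); print(v,[(u,int(im[v,u].mean())) for u in range(int(p[0,0])-30,int(p[1,0])+90,3)] if p[1,0]>p[0,0] else [(u,int(im[v,u].mean())) for u in range(int(p[1,0])-20,int(p[0,0])+20,2)])
E
python3 tab.py w18
```

```text
t 55.18 world [0.6365 0.2322 0.1953] lock mm [ 74.7  25.9 195.3] rot [-3.1412e+00 -2.2000e-03 -3.1158e+00] F [-0.2  0.  -0.5] open 31.9 grip 0.0 q [ 0.24  0.63  1.02  0.    1.49 -1.36]
delta tool mm [ 39.3  -0.9 152.4] roll 0.0002
[[277.8, 156.0], [218.6, 156.1], [285.5, 156.0], [250.7, 152.6], [236.5, 152.7], [171.5, 34.9]]
156 [(198, 151), (200, 152), (202, 155), (204, 151), (206, 149), (208, 152), (210, 146), (212, 107), (214, 114), (216, 131), (218, 134), (220, 122), (222, 110), (224, 95), (226, 110), (228, 107), (230, 106), (232, 107), (234, 105), (236, 118), (238, 150), (240, 175), (242, 205), (244, 203), (246, 204), (248, 204), (250, 203), (252, 203), (254, 205), (256, 203), (258, 205), (260, 204), (262, 202), (264, 203), (266, 142), (268, 93), (270, 89), (272, 106), (274, 152), (276, 176), (278, 193), (280, 181), (282, 164), (284, 130), (286, 119), (288, 118), (290, 117), (292, 119), (294, 118), (296, 119)]
red [156, 25, 35, 20, 598] [172.6  34.3] [(25, [159, 72, 54]), (28, [172, 54, 53]), (31, [173, 60, 59]), (34, [175, 59, 59]), (37, [170, 58, 58]), (40, [98, 32, 38]), (43, [81, 40, 42]), (46, [155, 128, 99])]
-39.5 [[173.0, 57.0], [174.0, 72.0], [188.0, 64.0], [159.0, 65.0]]
-62 [[171.0, 27.0], [172.0, 43.0], [186.0, 35.0], [157.0, 35.0]]
```

```bash
python3 -c "
from cell import *
print(hand_in())"
```

```text
the job is handed in; nothing more can be done
None
```

I put both rasps that were on the bench (white and yellow) flat and side by side in the tray, handles to the rail. I then shut the passive leaf, slid its bolt home and shut the active leaf over it, and handed the job in at about 55 s; no verdict came back.

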